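# Load the gun-parts washer with air couplers from a scoop tray

## Task

With the washer's guard still shut, collect every brass air coupler lying on the bench in the yellow scoop tray. Then slide the clear guard fully open, carry the tray with all the couplers over and tip them out of its open front end into the washer's hopper, set the empty tray back upright on its mat and slide the guard fully shut. Leave the red-handled scraper where it is.

Things in the scene. Friction and masses are not known exactly. Their poses are not given: they have to be found in the camera images.
- coupler_a_mid (a point): brass air coupler, 66 x 25 x 25 mm, 70 g, lying on the bench; this point is its centre, 12.5 mm above what it lies on; its x axis runs along its length. It can come to lie on any side or stand on end once tipped out. Three or four of the couplers a, b, c, d are present; the absent ones read None
- coupler_b_mid (a point): brass air coupler, 66 x 25 x 25 mm, 70 g, lying on the bench; this point is its centre, 12.5 mm above what it lies on; its x axis runs along its length. It can come to lie on any side or stand on end once tipped out. Three or four of the couplers a, b, c, d are present; the absent ones read None
- coupler_c_mid (a point): brass air coupler, 66 x 25 x 25 mm, 70 g, lying on the bench; this point is its centre, 12.5 mm above what it lies on; its x axis runs along its length. It can come to lie on any side or stand on end once tipped out. Three or four of the couplers a, b, c, d are present; the absent ones read None
- coupler_d_mid (a point): brass air coupler, 66 x 25 x 25 mm, 70 g, lying on the bench; this point is its centre, 12.5 mm above what it lies on; its x axis runs along its length. It can come to lie on any side or stand on end once tipped out. Three or four of the couplers a, b, c, d are present; the absent ones read None
- tray_floor (a point): yellow scoop tray, about 220 g, loose, standing on its mat; this point is the middle of the upper face of its floor, 4 mm above the tray's underside. Floor 150 mm (x) by 160 mm (y) inside; side walls (at y = +-82 mm) and back wall (at x = +77 mm) stand 45 mm above the underside; parts lying on it start to slide when it is tilted by 0.45 to 0.65 rad; the front end (at x = -75 mm, no wall) is open and is the pouring edge. +x points from the open front to the back handle, z up
- tray_handle (a point): centre of the part to grip of the tray's handle: an upright black fin behind the back wall, 14 mm thick (y), 64 mm long (x), its top 20 mm above this point and its foot 44 mm below it; no floor lies under or beside it. In the frame of tray_floor it is at (111, 0, 44) mm; axes as the tray's
- mat_mid (a point): fixed dark mat with a green edge, 290 (x) x 200 (y) x 3 mm; this point is the middle of its top. The tray, 218 mm long with its handle, starts near its middle (tray_floor about 30 mm to -x of the mat's middle), open front towards -x
- hopper (a point): fixed blue parts washer; this point is the middle of the flat floor of its hopper, 10 mm above the bench. The hopper is an open-topped well 150 mm (x) by 200 mm (y), walls 10 mm thick, its rim 115 mm above this point. +x points away from the robot to the pump housing, a block from x = +75 to +255 mm, 220 mm wide, whose top is level with the rim and over which the guard slides; the guard's rails are 10 mm higher than the rim. -x is the front face with the buttons
- guard (a joint): clear guard plate, 6 mm thick, lying on the washer's rim; value in m: 0 = shut (covers the hopper), 0.16 = fully open (slid to the washer's +x, over the pump housing). About 2 N of friction; stays where it is left
- guard_grip (a point): grip point of the guard's black handle, an upright bar on top of the plate, 14 mm thick (the washer's x), 60 mm long (y), standing 40 mm above the plate; this point is 24 mm above the plate and 16 mm below the bar's top. At the guard's front part: 55 mm to -x of the hopper's middle when shut; axes as the washer's
- scraper_mid (a point): scraper with a red handle, 64 x 160 x 13 mm, lying on the bench, a bystander
Mind the look-alikes: they are no part of the job. Leave any pink look-alike of the part that bears coupler_d_mid alone.

How it is judged (in metres and radians):
On the way, in this order (a step that is already met when the one before it is completed fails the run):
1. all couplers present are in the scoop tray while the guard is still shut (x of coupler_a_mid in the frame of tray_floor between -0.085 and 0.08 m and y of coupler_a_mid in the frame of tray_floor between -0.085 and 0.085 m and z of coupler_a_mid in the frame of tray_floor between -0.005 and 0.07 m and x of coupler_b_mid in the frame of tray_floor between -0.085 and 0.08 m and y of coupler_b_mid in the frame of tray_floor between -0.085 and 0.085 m and z of coupler_b_mid in the frame of tray_floor between -0.005 and 0.07 m and x of coupler_c_mid in the frame of tray_floor between -0.085 and 0.08 m and y of coupler_c_mid in the frame of tray_floor between -0.085 and 0.085 m and z of coupler_c_mid in the frame of tray_floor between -0.005 and 0.07 m and x of coupler_d_mid in the frame of tray_floor between -0.085 and 0.08 m and y of coupler_d_mid in the frame of tray_floor between -0.085 and 0.085 m and z of coupler_d_mid in the frame of tray_floor between -0.005 and 0.07 m and value of joint guard below 0.02 m), for 0.2 s.
2. the guard is slid fully open (value of joint guard above 0.145 m), for 0.2 s.
3. the tray is lifted with all the couplers in it (x of coupler_a_mid in the frame of tray_floor between -0.085 and 0.08 m and y of coupler_a_mid in the frame of tray_floor between -0.085 and 0.085 m and z of coupler_a_mid in the frame of tray_floor between -0.005 and 0.07 m and x of coupler_b_mid in the frame of tray_floor between -0.085 and 0.08 m and y of coupler_b_mid in the frame of tray_floor between -0.085 and 0.085 m and z of coupler_b_mid in the frame of tray_floor between -0.005 and 0.07 m and x of coupler_c_mid in the frame of tray_floor between -0.085 and 0.08 m and y of coupler_c_mid in the frame of tray_floor between -0.085 and 0.085 m and z of coupler_c_mid in the frame of tray_floor between -0.005 and 0.07 m and x of coupler_d_mid in the frame of tray_floor between -0.085 and 0.08 m and y of coupler_d_mid in the frame of tray_floor between -0.085 and 0.085 m and z of coupler_d_mid in the frame of tray_floor between -0.005 and 0.07 m and height (world z) of tray_floor above 0.06 m), for 0.2 s.
4. the tray is tipped over the open hopper (angle between tray_floor's own z axis and vertical above 0.45 rad and horizontal distance between tray_floor and hopper below 0.18 m and value of joint guard above 0.13 m), for 0.1 s.
At the end, for the whole second after the job is handed in: every coupler present lies inside the hopper below its rim, the guard is within 12 mm of shut, and the tray stands upright (within 0.1 rad) on its mat, the middle of its floor within 90 mm of the mat's middle (x of coupler_a_mid in the frame of hopper between -0.085 and 0.085 m and y of coupler_a_mid in the frame of hopper between -0.11 and 0.11 m and z of coupler_a_mid in the frame of hopper between -0.01 and 0.105 m and x of coupler_b_mid in the frame of hopper between -0.085 and 0.085 m and y of coupler_b_mid in the frame of hopper between -0.11 and 0.11 m and z of coupler_b_mid in the frame of hopper between -0.01 and 0.105 m and x of coupler_c_mid in the frame of hopper between -0.085 and 0.085 m and y of coupler_c_mid in the frame of hopper between -0.11 and 0.11 m and z of coupler_c_mid in the frame of hopper between -0.01 and 0.105 m and x of coupler_d_mid in the frame of hopper between -0.085 and 0.085 m and y of coupler_d_mid in the frame of hopper between -0.11 and 0.11 m and z of coupler_d_mid in the frame of hopper between -0.01 and 0.105 m and value of joint guard below 0.012 m and angle between tray_floor's own z axis and vertical below 0.1 rad and z of tray_floor in the frame of mat_mid below 0.02 m and horizontal distance between tray_floor and mat_mid below 0.09 m); the robot touches nothing.
It fails at once if the red-handled scraper is shifted by more than 60 mm (distance of scraper_mid from where it was at the start of the episode above 0.06 m).
Of coupler_a, coupler_b, coupler_c, coupler_d only 3 to 4 are there at a start; the rules pass over those that are not, and their reading is None.
At some moment in a run one of tray, coupler_a, coupler_b, coupler_c, coupler_d may be knocked a few centimetres aside while the robot is not near it.
It also fails if it takes over 210 s, if anything falls off the work surface, if the arm or the gripper's body presses on something with over 40 N, if the wrist force passes 120 N, or if a joint passes its speed limit or range.

## Robot

A 6-joint arm with a two-finger parallel gripper is mounted at the origin on a cart in front of the work surface, level with it; the furniture and walls round the work are solid. World frame = base frame: x ahead of the robot, y to its left, z up, the work surface at z = 0. Lengths are in mm, angles in rad, forces in N, time in s.
With the tool pointing down it reaches from about 375 to 900 mm from the base axis. Payload 3.1 kg.
Tool frame: the origin (TCP) lies midway between the tips of the shut fingers; the grasp point (between the pads) lies 19 mm behind it (arm.pinch_z is the distance from the TCP to the grasp point, in mm); z points along the fingers, y is the line along which they close (so a half turn about z gives the same grasp; the last joint's range is limited). The gripper opens to 87 mm and grips with 3 to 60 N. Pads are 19 mm wide; open, the fingers measure 117 mm over their backs; the gripper's body (75 mm by 190 mm) begins 51 mm behind the grasp point.
Start: joints at [-0.178, 0.527, 1.433, -0, 1.181, -0.178], TCP at [624.977, 0.034, 222.548] pointing down, gripper open.
Joint ranges: [-3.08, 3.08], [-0.75, 2.2], [0.22, 2.44], [-1.43, 4.57], [0, 2.65], [-2.85, 2.85]. Speed limits (rad/s): [2.79, 2.79, 3.14, 3.14, 3.14, 3.14].

## Interface

Orientations are given as a rotation vector (axis times angle).
In Python, from rig import arm, read_camera gives the robot as it stands.
- The arm moves only by the tool play_rows, never from a script. Its arguments are lists of equal length, an entry for each row: "twist": the turn, a rotation vector about the tool's x, y, z in degrees, a list of three; "dp": the shift along the tool's x, y, z in m, a list of three; "gripper": the finger opening in m, from 0 to 0.087. In form: {"twist": [[rx, ry, rz], ...], "dp": [[x, y, z], ...], "gripper": [gripper, ...]}. A call has 1 to 10 rows; each row is the pose to reach, as a shift and turn from the pose commanded when the call began, along the tool's axes at that moment; what a row does not reach only later rows make up. A row lasts 1/12 s, in which the tool goes at most 41.7 mm and 7.16 degrees, less where a joint would pass 70% of its speed; a pose out of reach is approached as far as the arm can. A call with a gripper value outside its range is refused whole. The fingers move at their own pace and stop on an object; "grip_force" is the grip in N (left out, the last holds). Time passes only in rows, so rows that repeat a pose let the fingers close. It gives the time, the measured TCP pose, the force, the opening and the grip force at its end, in the units of the state.
- arm.read_state(): the state, without advancing time (a new reading comes with each control period).
- read_camera(name): name is "scene" or "side" or "wrist"; returns a dict with "img" (400x640x3 uint8, red, green, blue), "depth" (400x640 float32, mm along the optical axis (not along the pixel's ray), 0 where there is no reading), "mtx" (3x3 intrinsics, pixels), "T" (4x4, takes a point from camera to world coordinates). Camera axes: x right, y down, z forward; pixel columns grow to the right and rows downward; lengths in mm; the calibration is good to about 2 mm. A picture is of the moment at which its call begins.
- arm.job_done(): hands the job in; it is judged then, once.
The state is a dict: "time": time; "joint_positions": joint angles; "joint_vel": joint speeds; "effort": joint torques, N m; "eef_pos": TCP position; "orientation": TCP orientation; "wrist_force": force on the tool from outside, world axes, zero at the start; "wrist_torque": the same for the moment, N m; "grip_width": finger opening in mm; "gripper_force": force on a finger pad.
Only numpy, scipy, OpenCV 4.12 (cv2) and the standard library are available. Lean on these libraries where they do the work, as an engineer would, in place of code of your own. Each camera call takes 0.05 s, during which the arm holds its last target. There are 200 camera calls.

## Working session

There is one attempt and no reset: what is moved stays moved. The work goes in short steps, Python scripts to look and compute and a tool call to move; the robot and the scene stay as the last step left them, time stands still between calls to the robot, and variables do not carry over. Pictures are saved under pics/ and viewed, at most 14 in all, crops included, and the job is handed in when it is done.

Besides the shell and the picture viewer there is one more tool, called after ">>>" as name(argument=value, ...) on one line, values as JSON. play_rows: Moves the arm, as the interface text tells. Its arguments: {"type":"object","properties":{"twist":{"type":"array"},"dp":{"type":"array"},"gripper":{"type":"array"},"grip_force":{"type":"number"}},"required":["twist","dp","gripper"]}

```bash
ls; mkdir -p pics; cat > h.py <<'E'
import numpy as np, cv2
from rig import arm, read_camera
from scipy.spatial.transform import Rotation as R
def world(c):
    d=c["depth"]; v,u=np.mgrid[0:d.shape[0],0:d.shape[1]]
    K=c["mtx"]; p=np.stack([(u-K[0,2])/K[0,0]*d,(v-K[1,2])/K[1,1]*d,d,np.ones_like(d)],-1)
    w=(p@np.array(c["T"]).T)[...,:3]; w[d==0]=np.nan
    return w
def save(c,n): cv2.imwrite("pics/"+n,c["img"][...,::-1])
E
python3 - <<'E'
from h import *
for n in("scene","side"):
    c=read_camera(n); save(c,n+"0.png"); np.savez(n+"0.npz",**c)
    print(n,np.round(c["T"],2).tolist())
print(arm.read_state(), arm.pinch_z)
E
```

```text
pics
scene [[-0.42, -0.57, 0.71, -489.63], [-0.91, 0.28, -0.32, 272.09], [-0.02, -0.77, -0.63, 985.09], [0.0, 0.0, 0.0, 1.0]]
side [[-0.89, -0.21, 0.4, -130.51], [-0.45, 0.37, -0.81, 1042.96], [0.02, -0.9, -0.43, 735.32], [0.0, 0.0, 0.0, 1.0]]
{'time': 0.1, 'joint_positions': array([-1.78512868e-01,  5.28395813e-01,  1.43379811e+00, -9.52781282e-06,
        1.18140420e+00, -1.78517368e-01]), 'joint_vel': array([-0.00025034, -0.00277539, -0.00170723,  0.00141689,  0.00046297,
       -0.00091403]), 'effort': array([-3.02360622e-04, -4.40987206e+01, -1.77151054e+01,  6.34850166e-02,
        5.34114777e-02, -3.85449334e-05]), 'eef_pos': array([6.24324423e+02, 1.40581737e-01, 2.21647989e+02]), 'orientation': array([-2.22027078e+00, -2.22028882e+00,  1.80700137e-03]), 'wrist_force': array([0.25424547, 0.44478885, 0.56592539]), 'wrist_torque': array([ 0.00772451,  0.02935923, -0.07644519]), 'gripper_force': 0.0, 'grip_width': 86.73995614809004} 18.700000000000003
```

View pics/scene0.png

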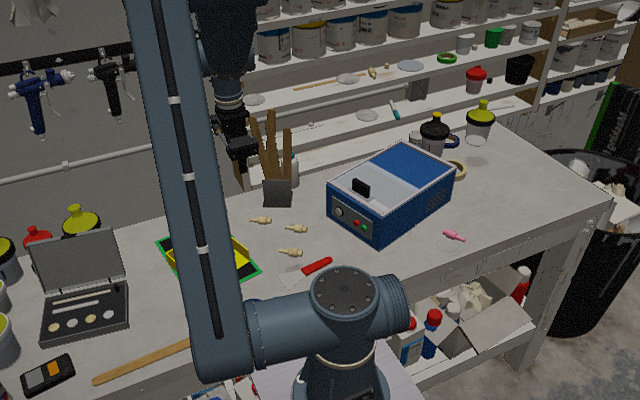

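View pics/side0.png

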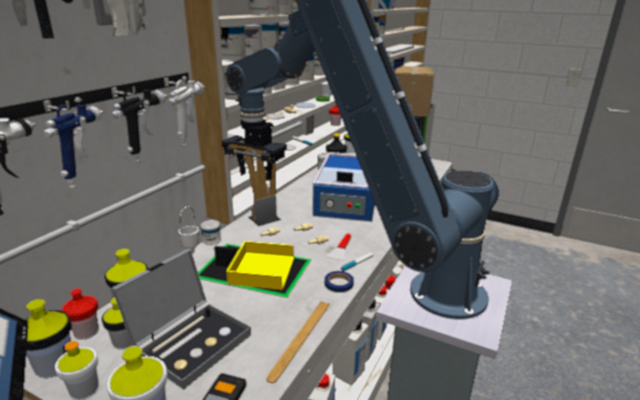

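Scene: brass couplers at (262,220), (297,229) and (292,252). The pink look-alike is at (454,236), scraper at (317,266), washer with guard handle at (361,187), and tray partly hidden at (235,262). Side: tray at (262,265), same three couplers at (270,232), (303,227), (318,240). Now measuring.

```bash
cat > m.py <<'E'
from h import *
def blobs(c,lo,hi,zr,amin=15):
    w=world(c); hsv=cv2.cvtColor(np.ascontiguousarray(c["img"]),cv2.COLOR_RGB2HSV)
    m=cv2.inRange(hsv,np.array(lo),np.array(hi))>0
    m&=(w[...,2]>zr[0])&(w[...,2]<zr[1])&(w[...,0]>200)&(w[...,0]<1000)&(abs(w[...,1])<700)
    n,l,s,ce=cv2.connectedComponentsWithStats(m.astype(np.uint8))
    out=[]
    for i in range(1,n):
        if s[i,4]<amin: continue
        p=w[l==i]; (cx,cy),(a,b),ang=cv2.minAreaRect(p[:,:2].astype(np.float32))
        # long axis dir
        q=p[:,:2]-p[:,:2].mean(0); e=np.linalg.svd(q,full_matrices=False)[2][0]
        out.append((s[i,4],ce[i].round(),np.round([cx,cy]),np.round([a,b]),round(float(np.degrees(np.arctan2(e[1],e[0]))),1),np.round(np.percentile(p[:,2],[5,95]),1)))
    return out
E
python3 - <<'E'
from m import *
for n in("scene","side"):
    c=dict(np.load(n+"0.npz")); print(n)
    for name,lo,hi,z in(("brass",(12,40,120),(30,170,255),(4,40)),("yellow",(22,180,90),(35,255,255),(0,70)),("red",(0,150,90),(6,255,255),(2,40)),("blue",(100,120,50),(120,255,255),(20,160)),("green",(50,150,60),(80,255,255),(-5,15))):
        for b in blobs(c,lo,hi,z): print(name,*b)
    w=world(c)
    m=(c["img"].max(-1)<60)&(w[...,2]>140)&(w[...,2]<185)&(w[...,0]>400)&(w[...,0]<900)&(w[...,1]<0)
    print("gh",np.nanmean(w[m],0),np.nanmin(w[m],0),np.nanmax(w[m],0),m.sum()) if m.any() else 0
E
```

```text
scene
brass 27 [315. 149.] [ 880. -357.] [12. 74.] 88.6 [15.5 20.4]
brass 88 [261. 219.] [604. -39.] [67. 18.] -125.3 [13.2 24.6]
brass 90 [297. 227.] [ 521. -121.] [64. 23.] -128.1 [14.4 25.2]
brass 106 [291. 251.] [438. -69.] [63. 25.] -129.1 [13.6 25.3]
brass 94 [ 81. 297.] [515. 478.] [142.  16.] 81.8 [19.9 27.3]
brass 59 [ 90. 318.] [437. 463.] [22. 33.] -174.6 [22.1 28. ]
brass 63 [ 53. 327.] [448. 550.] [30. 21.] -155.9 [20.  28.3]
brass 19 [185. 342.] [277. 268.] [19. 14.] 168.8 [4.1 6.8]
brass 22 [174. 348.] [273. 297.] [13. 22.] 133.0 [4.2 7.2]
brass 97 [153. 357.] [270. 347.] [24. 66.] 87.0 [4.2 7.2]
brass 53 [130. 366.] [266. 401.] [24. 44.] 78.4 [4.4 7.6]
brass 31 [116. 373.] [261. 432.] [28. 16.] -138.4 [4.1 6.9]
brass 25 [ 99. 380.] [262. 469.] [19. 17.] 58.4 [4.1 6.3]
yellow 209 [240. 256.] [487.  58.] [37. 84.] -179.7 [ 3.1 46.4]
yellow 62 [170. 255.] [562. 240.] [20. 97.] 178.6 [ 5.1 48.9]
red 218 [316. 265.] [ 363. -117.] [26. 92.] 98.4 [ 7.5 14.8]
blue 1770 [410. 165.] [ 525. -508.] [202. 160.] -163.4 [121.2 127.5]
blue 2175 [397. 209.] [ 403. -399.] [397. 191.] 8
[... 672 characters left out ...]
 [180. 364.] [450. 547.] [25. 37.] 139.0 [13.7 25.9]
yellow 2528 [260. 265.] [526. 145.] [186. 197.] 111.9 [ 2.3 43.6]
red 83 [344. 241.] [ 364. -113.] [21. 91.] 99.0 [ 7.8 11.5]
blue 348 [343. 162.] [ 555. -504.] [140. 142.] 148.3 [119.6 124.3]
blue 691 [344. 196.] [ 463. -337.] [213. 179.] -163.0 [ 26.6 122. ]
green 21 [231. 246.] [674.  82.] [39. 14.] -165.6 [-1.9  1.8]
green 48 [206. 265.] [668. 209.] [10. 90.] -79.4 [-2.1  2.8]
green 286 [283. 282.] [466. 141.] [136. 198.] 79.8 [-2.1  3. ]
green 85 [213. 279.] [603. 255.] [96. 19.] -171.9 [-2.6  2.9]
gh [ 549.33757652 -410.61091984  156.39778497] [ 427.81094782 -779.51981066  140.05372156] [ 849.88091865 -277.63705526  184.80386506] 142
```

>>> play_rows(twist=[[0,0,0],[0,0,0],[0,0,0],[0,0,0],[0,0,0],[0,0,0],[0,0,0]], dp=[[-0.16,-0.12,-0.06],[-0.16,-0.12,-0.06],[-0.16,-0.12,-0.06],[-0.16,-0.12,-0.06],[-0.16,-0.12,-0.06],[-0.16,-0.12,-0.06],[-0.16,-0.12,-0.06]], gripper=[0.087,0.087,0.087,0.087,0.087,0.087,0.087])

```text
time: 0.68
eef_pos: [504.2, -161.7, 283.2]
orientation: [2.226, 2.216, 0.001]
wrist_force: [-0.5, 0.1, -0.0]
grip_width: 87.1
gripper_force: 0.0
```

```bash
python3 - <<'E'
from m import *
for n in("scene","side","wrist"):
    c=read_camera(n); save(c,n+"1.png"); np.savez(n+"1.npz",**c); print(n)
    for name,lo,hi,z in(("brass",(12,40,120),(30,170,255),(4,60)),("yellow",(22,180,90),(35,255,255),(0,70)),("blue",(100,120,50),(120,255,255),(100,160)),("green",(50,150,60),(80,255,255),(-5,15))):
        for b in blobs(c,lo,hi,z,30): 
            if b[2][0]>380 and b[2][1]<300: print(name,*b)
a=np.hstack([cv2.imread("pics/scene1.png")[120:320,60:460],cv2.imread("pics/side1.png")[120:320,150:550]])
b=cv2.resize(cv2.imread("pics/wrist1.png"),(560,350))
o=np.zeros((550,800,3),np.uint8);o[:200]=a;o[200:,:560]=b
cv2.imwrite("pics/c1.png",o)
E
```

```text
scene
brass 86 [262. 219.] [602. -43.] [58. 24.] -125.0 [14.5 24.6]
brass 88 [297. 227.] [ 522. -121.] [63. 20.] -128.3 [14.  25.9]
brass 112 [291. 251.] [437. -68.] [65. 21.] -129.2 [13.6 25.3]
yellow 445 [178. 259.] [542. 224.] [ 55. 170.] 173.3 [ 3.5 47.4]
blue 1766 [410. 165.] [ 525. -510.] [200. 157.] -163.6 [121.2 127.3]
blue 915 [387. 201.] [ 402. -400.] [397. 189.] 80.2 [101.3 125.6]
green 105 [164. 245.] [634. 248.] [ 56. 115.] 155.1 [-1.7  5. ]
green 52 [257. 270.] [429.  33.] [19. 46.] 169.8 [-1.7  5.1]
green 98 [181. 281.] [484. 234.] [121.  10.] -169.7 [-1.8  5.7]
side
brass 84 [304. 227.] [ 523. -116.] [67. 20.] -128.8 [ 8.1 22.5]
brass 86 [270. 231.] [604. -35.] [66. 20.] -122.4 [ 8.6 22.7]
brass 99 [319. 239.] [438. -63.] [64. 22.] -129.4 [ 7.6 22.2]
yellow 2537 [260. 265.] [526. 146.] [187. 196.] 112.0 [ 2.4 43.3]
blue 339 [342. 162.] [ 559. -505.] [129. 138.] 130.8 [119.5 124.2]
blue 317 [337. 189.] [ 464. -258.] [170.  21.] -163.2 [101.  122.9]
green 48 [206. 265.] [669. 205.] [11. 89.] 100.3 [-1.8  3.1]
green 286 [284. 282.] [466. 140.] [137. 197.] 80.2 [-2.   3.1]
green 82 [213. 279.] [603. 253.] [93. 16.] -171.7 [-2.4  2.9]
wrist
brass 881 [406.  67.] [606. -39.] [66. 24.] -121.2 [15.3 25.7]
brass 834 [266.  93.] [439. -69.] [66. 24.] -127.0 [16.1 25.6]
brass 754 [336. 138.] [ 524. -122.] [66. 24.] -127.6 [15.8 25.7]
blue 30 [354. 251.] [ 540. -236.] [11.  2.] -161.2 [100.6 116. ]
blue 286 [238. 293.] [ 421. -275.] [58.  7.] -164.5 [122.1 126.4]
green 89 [255.   2.] [430.  31.] [37.  6.] 5.1 [2.1 4.6]
```

View pics/c1.png

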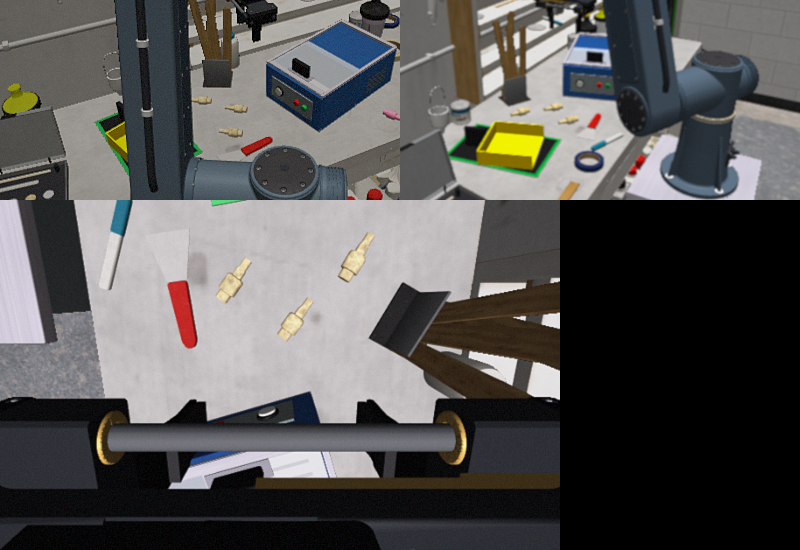

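```bash
python3 - <<'E'
from m import *
c=dict(np.load("side1.npz")); w=world(c); hsv=cv2.cvtColor(c["img"],cv2.COLOR_RGB2HSV)
inb=(w[...,0]>350)&(w[...,0]<800)&(w[...,1]<330)&(w[...,1]>0)
y=(cv2.inRange(hsv,(22,180,60),(35,255,255))>0)&inb
r=y&(w[...,2]>38)&(w[...,2]<60); print("rim",r.sum(),cv2.minAreaRect(w[r][:,:2].astype(np.float32)))
f=y&(w[...,2]>3)&(w[...,2]<12); print("floor",f.sum(),cv2.minAreaRect(w[f][:,:2].astype(np.float32)))
k=(c["img"].max(-1)<60)&inb&(w[...,2]>25)&(w[...,2]<90); print("fin",k.sum(),cv2.minAreaRect(w[k][:,:2].astype(np.float32)),w[k][:,2].max())
g=(cv2.inRange(hsv,(45,120,50),(85,255,255))>0)&inb&(w[...,2]<12); print("mat",cv2.minAreaRect(w[g][:,:2].astype(np.float32)))
c=dict(np.load("scene1.npz")); w=world(c); 
m=(w[...,2]>118)&(w[...,2]<142)&(w[...,1]<-200)&(w[...,1]>-700)&(w[...,0]<750)&(w[...,0]>250)
print("washer top",m.sum(),cv2.minAreaRect(w[m][:,:2].astype(np.float32)),np.percentile(w[m][:,2],[5,50,95]))
v,u=np.nonzero(m); cv2.imwrite("pics/x.png",m*255)
k=(c["img"].max(-1)<70)&(w[...,2]>145)&(w[...,2]<185)&(w[...,1]<-200)&(w[...,1]>-600)&(w[...,0]<600)&(w[...,0]>250)
print("gh",k.sum(),cv2.minAreaRect(w[k][:,:2].astype(np.float32)),w[k][:,2].max())
c=dict(np.load("wrist1.npz")); w=world(c)
m=(w[...,2]>20)&(w[...,2]<170)&(w[...,0]>600)&(w[...,0]<800)&(w[...,1]>-300)&(w[...,1]<50)
print("holder",[np.round(np.nanpercentile(w[m&(w[...,2]>a)&(w[...,2]<=a+30)],[1,99],axis=0)).tolist() for a in(30,60,90,120)])
E
```

```text
rim 325 ((514.1967163085938, 154.06735229492188), (159.0143585205078, 173.65953063964844), 20.0036563873291)
floor 1106 ((520.40234375, 154.3663330078125), (182.33120727539062, 175.76141357421875), 19.612882614135742)
fin 268 ((666.68359375, 151.732421875), (54.959781646728516, 178.8936004638672), 56.219635009765625) 70.47091780593564
mat ((539.36328125, 152.71707153320312), (288.26959228515625, 199.7409210205078), 9.700047492980957)
washer top 5318 ((523.8350830078125, -434.20733642578125), (495.4593505859375, 397.00177001953125), 84.20550537109375) [121.45749386 128.77485465 134.85857362]
gh 181 ((452.1936950683594, -295.60394287109375), (64.23612976074219, 15.581293106079102), 17.008665084838867) 175.11651703048608
holder [[[656.0, -220.0, 30.0], [791.0, -46.0, 60.0]], [[657.0, -215.0, 60.0], [789.0, -46.0, 90.0]], [[662.0, -208.0, 90.0], [784.0, -46.0, 120.0]], [[664.0, -197.0, 120.0], [799.0, -48.0, 150.0]]][ WARN:0@0.279] global loadsave.cpp:1063 imwrite_ Unsupported depth image for selected encoder is fallbacked to CV_8U.
```

Only three brass couplers are visible: C (438,-67), B (523,-120) and A (605,-38). The pink one at scene pixel (454,236) and the scraper (red handle in the wrist crop at (185,310)) stay put. I'm picking C first, with the fingers opened less because of the scraper blade.

>>> play_rows(twist=[[0,0,7],[0,0,14],[0,0,21],[0,0,28],[0,0,35],[0,0,39],[0,0,39],[0,0,39],[0,0,39],[0,0,39]], dp=[[0.03,-0.02,0.02],[0.06,-0.04,0.04],[0.095,-0.065,0.06],[0.095,-0.065,0.1],[0.095,-0.065,0.14],[0.095,-0.065,0.18],[0.095,-0.065,0.2],[0.095,-0.065,0.2],[0.095,-0.065,0.2],[0.095,-0.065,0.2]], gripper=[0.05,0.05,0.05,0.05,0.05,0.05,0.05,0.05,0.05,0.05])

```text
time: 1.67
eef_pos: [441.0, -64.5, 83.1]
orientation: [2.834, 1.355, 0.001]
wrist_force: [0.7, 0.3, -0.4]
grip_width: 50.3
gripper_force: 0.0
```

```bash
cat > rel.py <<'E'
from m import *
import sys
# usage: rel.py x y z psi : dp (tool axes, m) and twist(deg) to tcp x,y,z, tool-down with tool y at psi deg
def rel(x,y,z,psi):
    s=arm.read_state(); r=R.from_rotvec(s["orientation"]); p=np.radians(psi)
    t=R.from_matrix(np.array([[-np.sin(p),np.cos(p),0],[np.cos(p),np.sin(p),0],[0,0,-1]]))
    t=R.from_matrix(np.column_stack([[-np.sin(p),np.cos(p),0],[np.cos(p),np.sin(p),0],[0,0,-1]]))
    print("at",s["time"],s["eef_pos"].round(1),"dp",(r.inv().apply(np.array([x,y,z])-s["eef_pos"])/1000).round(4),"twist",np.degrees((r.inv()*t).as_rotvec()).round(1),"W",round(s["grip_width"],1))
if __name__=="__main__": rel(*map(float,sys.argv[1:]))
E
python3 - <<'E'
from m import *
import rel
c=read_camera("wrist"); save(c,"w2.png")
for b in blobs(c,(12,40,120),(30,170,255),(4,60),30): print(*b)
rel.rel(438.5,-67,4,-39)
E
```

```text
2624 [212.  16.] [468.  81.] [32. 67.] -55.4 [ 6.2 48.4]
2505 [507.  36.] [599. -48.] [43. 22.] -118.5 [17.  25.8]
232 [ 20. 174.] [296.  85.] [56. 23.] -140.8 [16.8 18.9]
714 [469. 174.] [ 535. -107.] [29. 13.] -128.1 [15.4 20.3]
711 [323. 191.] [451. -54.] [29. 13.] -126.7 [15. 20.]
1074 [467. 211.] [ 520. -127.] [23. 24.] -161.9 [17.8 25.7]
1352 [325. 232.] [431. -79.] [34. 24.] -126.8 [16.8 25.6]
at 1.7167 [441.3 -64.9  83.6] dp [-0.0035 -0.0011  0.0796] twist [ 0.2 -0.   0.1] W 50.2
```

View pics/w2.png

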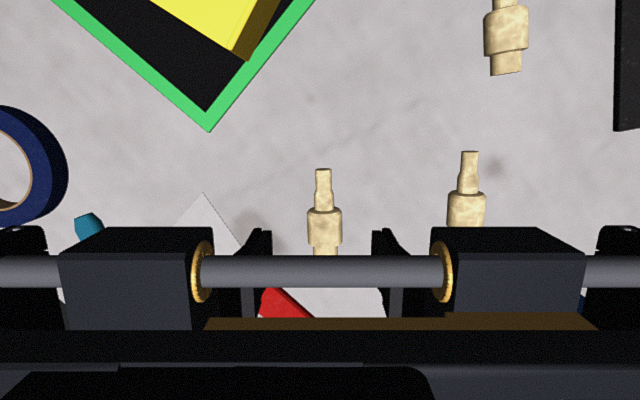

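The gripper is centred over coupler C (wrist pixel (325,225)). The scraper blade tip at (205,195)-(245,250) is close to the left finger, so I'm narrowing the opening before descending.

>>> play_rows(twist=[[0,0,0],[0,0,0],[0,0,0],[0,0,0],[0,0,0],[0,0,0],[0,0,0],[0,0,0],[0,0,0],[0,0,0]], dp=[[-0.003,-0.001,0.02],[-0.003,-0.001,0.04],[-0.003,-0.001,0.06],[-0.003,-0.001,0.075],[-0.003,-0.001,0.077],[-0.003,-0.001,0.077],[-0.003,-0.001,0.077],[-0.003,-0.001,0.077],[-0.003,-0.001,0.077],[-0.003,-0.001,0.077]], gripper=[0.041,0.041,0.041,0.041,0.041,0.015,0.01,0.01,0.01,0.01], grip_force=25)

```text
time: 2.55
eef_pos: [438.5, -67.1, 6.8]
orientation: [2.833, 1.351, 0.004]
wrist_force: [1.0, 0.4, 7.1]
grip_width: 25.0
gripper_force: 25.0
```

```bash
python3 - <<'E'
import rel, numpy as np
a=np.radians(20)
for x,y in((40,40),(40,-40),(-30,0)):
    rel.rel(512+x*np.cos(a)-y*np.sin(a),153+x*np.sin(a)+y*np.cos(a),16,-70)
E
```

```text
at 2.55 [438.5 -67.1   6.8] dp [ 0.2722 -0.0951 -0.0092] twist [ 0.2 -0.1 31. ] W 25.0
at 2.55 [438.5 -67.1   6.8] dp [ 0.231  -0.0265 -0.009 ] twist [ 0.2 -0.1 31. ] W 25.0
at 2.55 [438.5 -67.1   6.8] dp [ 0.1916 -0.0968 -0.0093] twist [ 0.2 -0.1 31. ] W 25.0
```

>>> play_rows(twist=[[0,0,0],[0,0,0],[0,0,0],[0,0,7],[0,0,14],[0,0,21],[0,0,28],[0,0,31],[0,0,31],[0,0,31]], dp=[[0,0,-0.03],[0,0,-0.06],[0,0,-0.1],[0.035,-0.012,-0.1],[0.07,-0.024,-0.1],[0.105,-0.036,-0.1],[0.14,-0.05,-0.1],[0.18,-0.063,-0.1],[0.217,-0.076,-0.1],[0.25,-0.088,-0.1]], gripper=[0.01,0.01,0.01,0.01,0.01,0.01,0.01,0.01,0.01,0.01])

```text
time: 3.38
eef_pos: [524.7, 180.6, 106.1]
orientation: [3.094, 0.545, -0.0]
wrist_force: [0.1, -0.1, 0.3]
grip_width: 24.7
gripper_force: 25.0
```

```bash
python3 rel.py 535.9 204.3 17 -70; python3 - <<'E'
from m import *
c=read_camera("wrist"); w=world(c); save(c,"w3.png")
hsv=cv2.cvtColor(c["img"],cv2.COLOR_RGB2HSV)
y=(cv2.inRange(hsv,(22,180,60),(35,255,255))>0)&(w[...,1]>0)
r=y&(w[...,2]>42)&(w[...,2]<54); print("rim",r.sum(),cv2.minAreaRect(w[r][:,:2].astype(np.float32)))
E
```

```text
at 3.3833 [524.7 180.6 106.1] dp [ 0.0186 -0.0185  0.0891] twist [ 0.  0. -0.] W 24.7
rim 338 ((570.6956176757812, 183.53517150878906), (56.652793884277344, 169.9594268798828), 39.50899887084961)
```

View pics/w3.png

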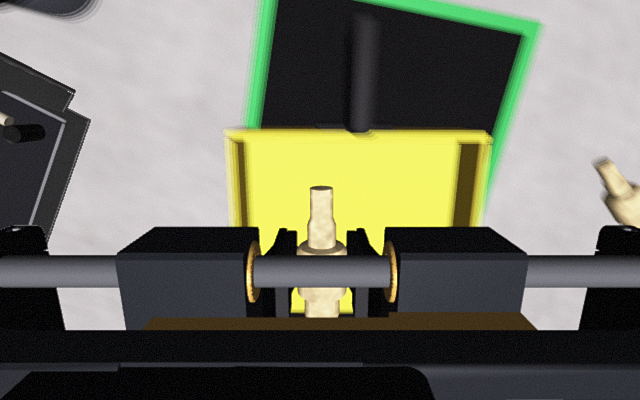

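>>> play_rows(twist=[[0,0,0],[0,0,0],[0,0,0],[0,0,0],[0,0,0],[0,0,0],[0,0,0],[0,0,0],[0,0,0],[0,0,0]], dp=[[0.011,-0.0185,0.01],[0.011,-0.0185,0.035],[0.011,-0.0185,0.06],[0.011,-0.0185,0.08],[0.011,-0.0185,0.09],[0.011,-0.0185,0.09],[0.011,-0.0185,0.09],[0.011,-0.0185,0.09],[0.011,-0.0185,0.05],[0.011,-0.0185,0.01]], gripper=[0.01,0.01,0.01,0.01,0.01,0.01,0.036,0.036,0.036,0.036])

```text
time: 4.27
eef_pos: [526.6, 199.2, 94.0]
orientation: [-3.094, -0.545, 0.012]
wrist_force: [1.0, -0.4, 0.9]
grip_width: 35.1
gripper_force: 0.0
```

```bash
python3 rel.py 523.5 -119.5 120 -38; python3 rel.py 523.5 -119.5 6 -38;
```

```text
at 4.2667 [526.6 199.2  94. ] dp [-0.112   0.2984 -0.0256] twist [ -0.2   0.4 -32. ] W 35.1
at 4.2667 [526.6 199.2  94. ] dp [-0.1111  0.2986  0.0884] twist [ -0.2   0.4 -32. ] W 35.1
```

>>> play_rows(twist=[[0,0,-7],[0,0,-14],[0,0,-21],[0,0,-28],[0,0,-32],[0,0,-32],[0,0,-32],[0,0,-32],[0,0,-32],[0,0,-32]], dp=[[-0.014,0.036,-0.02],[-0.028,0.073,-0.02],[-0.042,0.11,-0.02],[-0.056,0.147,-0.02],[-0.07,0.184,-0.02],[-0.084,0.22,-0.02],[-0.098,0.258,-0.01],[-0.112,0.298,0],[-0.112,0.298,0.02],[-0.112,0.298,0.02]], gripper=[0.06,0.06,0.06,0.06,0.06,0.06,0.06,0.06,0.06,0.06])

```text
time: 5.1
eef_pos: [524.5, -121.4, 74.3]
orientation: [-2.826, -1.369, 0.002]
wrist_force: [-0.4, 1.0, -0.2]
grip_width: 60.0
gripper_force: 0.0
```

```bash
python3 - <<'E'
from m import *
import rel
c=read_camera("wrist"); save(c,"w4.png")
for b in blobs(c,(12,40,120),(30,170,255),(4,60),100): print(*b)
rel.rel(523.5,-119.5,6,-38)
c=read_camera("side"); save(c,"s4.png"); np.savez("s4.npz",**c)
for b in blobs(c,(12,40,120),(30,170,255),(4,60),20):
  if b[2][0]>380 and b[2][1]<300: print(*b)
E
```

```text
1572 [28. 16.] [469.  77.] [32. 61.] -58.1 [ 6.1 48.6]
2819 [346.  43.] [601. -46.] [49. 24.] -120.3 [16.7 25.6]
748 [322. 188.] [ 536. -107.] [29. 13.] -126.8 [15.1 20.1]
1441 [323. 231.] [ 517. -131.] [34. 24.] -128.2 [17.8 25.7]
at 5.15 [ 524.2 -119.4   75.1] dp [-0.0005 -0.0003  0.0691] twist [-0.2  0.  -0.2] W 59.7
83 [304. 227.] [ 522. -117.] [67. 19.] -129.8 [ 8.2 22.9]
87 [271. 231.] [605. -33.] [64. 25.] -123.4 [ 7.4 22.1]
24 [264. 242.] [552.  79.] [71.  8.] -160.4 [42.  47.3]
77 [247. 270.] [526. 207.] [63. 93.] 178.1 [ 6.9 34.3]
```

>>> play_rows(twist=[[0,0,0],[0,0,0],[0,0,0],[0,0,0],[0,0,0],[0,0,0],[0,0,0],[0,0,0],[0,0,0],[0,0,0]], dp=[[0,0,0.02],[0,0,0.045],[0,0,0.064],[0,0,0.068],[0,0,0.068],[0,0,0.068],[0,0,0.068],[0,0,0.068],[0,0,0.068],[0,0,0.068]], gripper=[0.06,0.05,0.05,0.05,0.05,0.01,0.01,0.01,0.01,0.01])

```text
time: 6.03
eef_pos: [526.2, -118.8, 8.4]
orientation: [2.822, 1.377, 0.002]
wrist_force: [1.3, 0.1, 5.5]
grip_width: 24.9
gripper_force: 25.6
```

```bash
python3 - <<'E'
import rel, numpy as np
a=np.radians(20)
for x,y in((33,-40),(-35,0)):
    rel.rel(512+x*np.cos(a)-y*np.sin(a),153+x*np.sin(a)+y*np.cos(a),16,-70)
E
```

```text
at 6.0333 [ 526.2 -118.8    8.4] dp [ 0.2122 -0.127  -0.0078] twist [ 0.1 -0.1 32. ] W 24.9
at 6.0333 [ 526.2 -118.8    8.4] dp [ 0.1758 -0.197  -0.0079] twist [ 0.1 -0.1 32. ] W 24.9
```

>>> play_rows(twist=[[0,0,0],[0,0,0],[0,0,0],[0,0,7],[0,0,14],[0,0,21],[0,0,28],[0,0,32],[0,0,32],[0,0,32]], dp=[[0,0,-0.03],[0,0,-0.06],[0,0,-0.1],[0.034,-0.02,-0.1],[0.068,-0.04,-0.1],[0.102,-0.061,-0.1],[0.136,-0.081,-0.1],[0.17,-0.102,-0.1],[0.2,-0.12,-0.1],[0.21,-0.127,-0.1]], gripper=[0.01,0.01,0.01,0.01,0.01,0.01,0.01,0.01,0.01,0.01])

```text
time: 6.87
eef_pos: [554.8, 130.3, 107.9]
orientation: [-3.091, -0.551, -0.003]
wrist_force: [0.7, -0.1, -0.4]
grip_width: 24.8
gripper_force: 25.0
```

```bash
python3 - <<'E'
from m import *
import rel
a=np.radians(20)
x,y=33,-40
rel.rel(512+x*np.cos(a)-y*np.sin(a),153+x*np.sin(a)+y*np.cos(a),18,-70)
c=read_camera("wrist"); save(c,"w5.png")
E
```

```text
at 6.8667 [554.8 130.3 107.9] dp [0.0004 0.0042 0.0899] twist [-0.1 -0.1  0.2] W 24.8
```

View pics/w5.png

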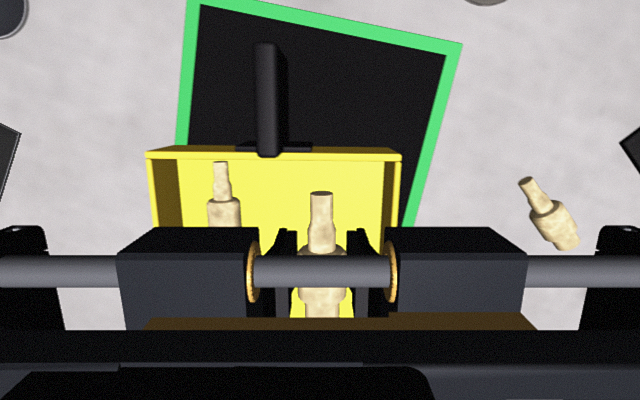

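The first coupler lies in the tray at (222,205). The held one at (320,250) is over the free half, and the last loose coupler is at (552,215).

>>> play_rows(twist=[[0,0,0],[0,0,0],[0,0,0],[0,0,0],[0,0,0],[0,0,0],[0,0,0],[0,0,0],[0,0,0],[0,0,0]], dp=[[0,0,0.01],[0,0,0.035],[0,0,0.06],[0,0,0.08],[0,0,0.09],[0,0,0.09],[0,0,0.09],[0,0,0.09],[0,0,0.05],[0,0,0.01]], gripper=[0.01,0.01,0.01,0.01,0.01,0.01,0.036,0.036,0.036,0.036])

```text
time: 7.75
eef_pos: [552.4, 124.4, 95.6]
orientation: [-3.093, -0.544, 0.012]
wrist_force: [0.9, 0.4, 0.7]
grip_width: 35.2
gripper_force: 0.0
```

```bash
python3 rel.py 604.5 -38.5 75 -32
```

```text
at 7.75 [552.4 124.4  95.6] dp [-0.0065  0.171   0.0202] twist [ -0.3   0.4 -38. ] W 35.2
```

>>> play_rows(twist=[[0,0,-7],[0,0,-14],[0,0,-21],[0,0,-28],[0,0,-35],[0,0,-38],[0,0,-38],[0,0,-38]], dp=[[-0.001,0.03,-0.01],[-0.002,0.06,-0.01],[-0.003,0.09,-0.01],[-0.004,0.12,0],[-0.006,0.15,0.01],[-0.0065,0.171,0.02],[-0.0065,0.171,0.02],[-0.0065,0.171,0.02]], gripper=[0.05,0.05,0.05,0.05,0.05,0.05,0.05,0.05])

```text
time: 8.42
eef_pos: [607.0, -39.2, 77.6]
orientation: [-2.75, -1.518, -0.0]
wrist_force: [-0.7, 0.3, -0.2]
grip_width: 49.8
gripper_force: 0.0
```

```bash
python3 - <<'E'
from m import *
import rel
c=read_camera("wrist"); save(c,"w6.png")
for b in blobs(c,(12,40,120),(30,170,255),(4,60),100): print(*b)
rel.rel(604.5,-38.5,6,-32)
E
```

```text
24477 [72. 80.] [517. 121.] [156. 112.] 9.9 [ 6.2 47.6]
2149 [321. 216.] [607. -38.] [63. 24.] -120.6 [15.9 25.4]
at 8.4667 [606.7 -38.   77.9] dp [-0.0016 -0.0016  0.0719] twist [-0.  -0.  -0.1] W 50.0
```

>>> play_rows(twist=[[0,0,-1],[0,0,-1],[0,0,-1],[0,0,-1],[0,0,-1],[0,0,-1],[0,0,-1],[0,0,-1],[0,0,-1],[0,0,-1]], dp=[[-0.001,0,0.02],[-0.001,0,0.045],[-0.001,0,0.067],[-0.001,0,0.071],[-0.001,0,0.071],[-0.001,0,0.071],[-0.001,0,0.071],[-0.001,0,0.071],[-0.001,0,0.071],[-0.001,0,0.071]], gripper=[0.05,0.05,0.05,0.05,0.05,0.01,0.01,0.01,0.01,0.01])

```text
time: 9.3
eef_pos: [607.2, -38.7, 7.6]
orientation: [2.733, 1.546, 0.002]
wrist_force: [0.7, -0.3, 7.3]
grip_width: 24.8
gripper_force: 25.6
```

```bash
python3 - <<'E'
import rel, numpy as np
a=np.radians(20)
for x,y in((-25,0),):
    rel.rel(512+x*np.cos(a)-y*np.sin(a),153+x*np.sin(a)+y*np.cos(a),16,-70)
E
```

```text
at 9.3 [607.2 -38.7   7.6] dp [ 0.0958 -0.196  -0.0087] twist [ 0.1 -0.1 39. ] W 24.8
```

>>> play_rows(twist=[[0,0,0],[0,0,0],[0,0,0],[0,0,7],[0,0,14],[0,0,21],[0,0,28],[0,0,35],[0,0,39],[0,0,39]], dp=[[0,0,-0.03],[0,0,-0.06],[0,0,-0.1],[0.016,-0.033,-0.1],[0.032,-0.066,-0.1],[0.048,-0.098,-0.1],[0.064,-0.13,-0.1],[0.08,-0.163,-0.1],[0.0958,-0.196,-0.1],[0.0958,-0.196,-0.1]], gripper=[0.01,0.01,0.01,0.01,0.01,0.01,0.01,0.01,0.01,0.01])

```text
time: 10.13
eef_pos: [481.5, 148.7, 106.5]
orientation: [-3.091, -0.549, 0.011]
wrist_force: [-0.1, 0.0, -2.2]
grip_width: 24.5
gripper_force: 25.0
```

```bash
python3 - <<'E'
from m import *
import rel
a=np.radians(20)
x,y=-25,0
rel.rel(512+x*np.cos(a)-y*np.sin(a),153+x*np.sin(a)+y*np.cos(a),18,-70)
c=read_camera("wrist"); save(c,"w7.png")
w=world(c); hsv=cv2.cvtColor(c["img"],cv2.COLOR_RGB2HSV)
b=blobs(c,(12,40,120),(30,170,255),(8,45),100); [print(*q) for q in b]
E
```

```text
at 10.1333 [481.5 148.7 106.5] dp [0.0057 0.0067 0.0884] twist [-0.2  0.4  0.2] W 24.5
2537 [277. 124.] [523. 201.] [78. 31.] -159.2 [21.  32.4]
2380 [391. 131.] [549. 120.] [75. 29.] -160.7 [22.  32.5]
```

View pics/w7.png

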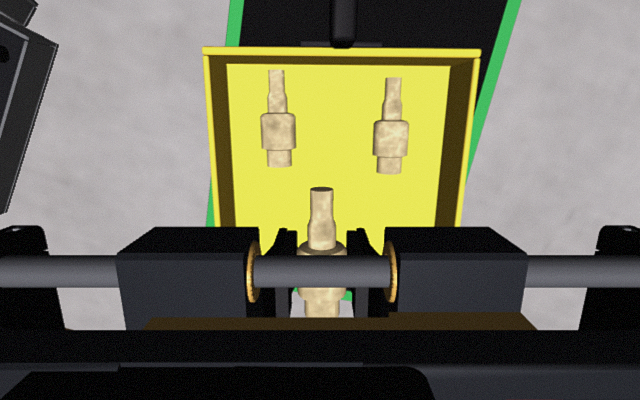

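>>> play_rows(twist=[[0,0,0],[0,0,0],[0,0,0],[0,0,0],[0,0,0],[0,0,0],[0,0,0],[0,0,0],[0,0,0],[0,0,0]], dp=[[0.009,0.004,0.01],[0.009,0.004,0.035],[0.009,0.004,0.06],[0.009,0.004,0.08],[0.009,0.004,0.089],[0.009,0.004,0.089],[0.009,0.004,0.089],[0.009,0.004,0.089],[0.009,0.004,0.05],[0.009,0.004,0.01]], gripper=[0.01,0.01,0.01,0.01,0.01,0.01,0.036,0.036,0.036,0.036])

```text
time: 11.02
eef_pos: [495.8, 143.5, 95.5]
orientation: [-3.093, -0.545, 0.011]
wrist_force: [0.7, -0.0, -0.5]
grip_width: 35.0
gripper_force: 0.0
```

```bash
python3 rel.py 452 -296 230 -73
```

```text
at 11.0167 [495.8 143.5  95.5] dp [-0.1923  0.3977 -0.134 ] twist [-0.1  0.4  3. ] W 35.0
```

>>> play_rows(twist=[[0,0,0],[0,0,0],[0,0,0],[0,0,0],[0,0,3],[0,0,3],[0,0,3],[0,0,3],[0,0,3],[0,0,3]], dp=[[0,0,-0.04],[0,0,-0.08],[-0.015,0.032,-0.1],[-0.032,0.065,-0.12],[-0.048,0.1,-0.134],[-0.064,0.133,-0.134],[-0.08,0.17,-0.134],[-0.097,0.2,-0.134],[-0.113,0.235,-0.134],[-0.13,0.27,-0.134]], gripper=[0.036,0.036,0.036,0.036,0.036,0.036,0.036,0.036,0.036,0.036])

```text
time: 11.85
eef_pos: [467.5, -156.0, 232.4]
orientation: [3.105, 0.465, 0.004]
wrist_force: [1.6, 0.7, -0.2]
grip_width: 36.1
gripper_force: 0.0
```

```bash
python3 - <<'E'
from m import *
import rel
rel.rel(452,-296,190,-73)
c=read_camera("wrist"); w=world(c); save(c,"w8.png")
k=(c["img"].max(-1)<70)&(w[...,2]>145)&(w[...,2]<185)&(w[...,1]<-240)&(w[...,1]>-400)&(w[...,0]<550)&(w[...,0]>350)
print("gh",k.sum(),cv2.minAreaRect(w[k][:,:2].astype(np.float32)),w[k][:,2].max())
for n in("scene","side"):
  c=read_camera(n); save(c,n+"8.png"); np.savez(n+"8.npz",**c)
  for b in blobs(c,(12,40,120),(30,170,255),(4,60),20): 
    if b[2][0]>380 and b[2][1]<330: print(*b)
  w=world(c)
  k=(c["img"].max(-1)<70)&(w[...,2]>145)&(w[...,2]<185)&(w[...,1]<-240)&(w[...,1]>-400)&(w[...,0]<550)&(w[...,0]>350)
  print("gh",k.sum(),cv2.minAreaRect(w[k][:,:2].astype(np.float32)) if k.any() else 0)
o=np.vstack([np.hstack([cv2.imread("pics/scene8.png")[120:320,100:500],cv2.imread("pics/side8.png")[120:320,150:550]]),cv2.resize(cv2.imread("pics/w8.png"),(640,400))[:,:,:].repeat(1,0)[:, :640].__getitem__(slice(None)) if False else np.pad(cv2.resize(cv2.imread("pics/w8.png"),(560,350)),((0,0),(0,240),(0,0)))])
cv2.imwrite("pics/c8.png",o)
E
```

```text
at 11.85 [ 467.5 -156.   232.4] dp [-0.0558  0.1292  0.0425] twist [ 0.1 -0.1  0. ] W 36.1Traceback (most recent call last):
  File "<stdin>", line 6, in <module>
    return umr_maximum(a, axis, None, out, keepdims, initial, where)
ValueError: zero-size array to reduction operation maximum which has no identity
```

```bash
python3 - <<'E'
from m import *
for n in("scene","side"):
  c=read_camera(n); save(c,n+"8.png"); np.savez(n+"8.npz",**c)
  for b in blobs(c,(12,40,120),(30,170,255),(4,60),20): 
    if b[2][0]>380 and b[2][1]<330: print(*b)
  w=world(c)
  k=(c["img"].max(-1)<70)&(w[...,2]>145)&(w[...,2]<185)&(w[...,1]<-240)&(w[...,1]>-400)&(w[...,0]<550)&(w[...,0]>350)
  print("gh",k.sum(),cv2.minAreaRect(w[k][:,:2].astype(np.float32)) if k.any() else 0)
o=np.vstack([np.hstack([cv2.imread("pics/scene8.png")[120:320,100:500],cv2.imread("pics/side8.png")[120:320,150:550]]),np.pad(cv2.resize(cv2.imread("pics/w8.png"),(560,350)),((0,0),(0,240),(0,0)))])
cv2.imwrite("pics/c8.png",o)
E
```

```text
51 [184. 257.] [539. 206.] [16. 55.] -173.4 [11.7 29.3]
gh 178 ((451.43853759765625, -295.3150939941406), (65.27001190185547, 15.188858985900879), 17.944963455200195)
253 [262. 261.] [529. 130.] [ 60. 128.] 163.6 [10.6 29.5]
76 [247. 270.] [528. 204.] [62. 86.] -177.4 [ 5.5 33.6]
gh 87 ((452.24871826171875, -289.54461669921875), (50.86827850341797, 17.642383575439453), 10.349010467529297)
```

View pics/c8.png

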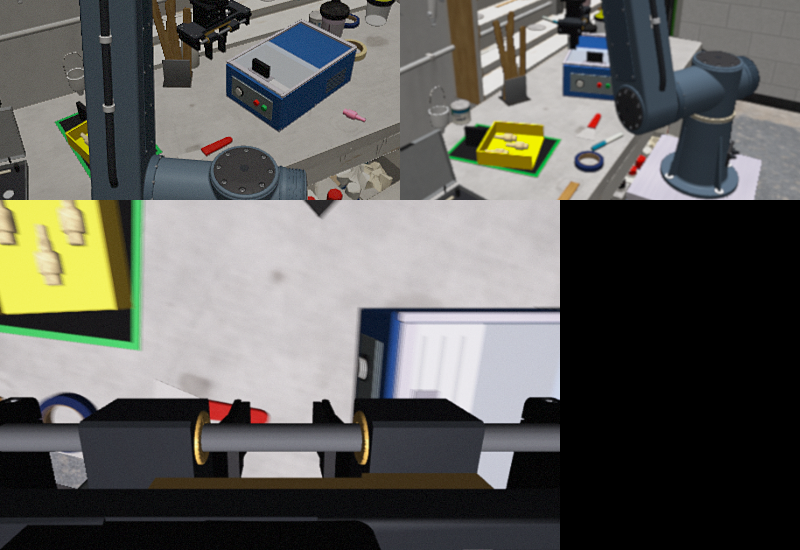

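All three couplers are in the tray and nothing else brass is on the bench. The guard handle is at (452,-295). Now gripping it.

>>> play_rows(twist=[[0,0,0],[0,0,0],[0,0,0],[0,0,0],[0,0,0],[0,0,0],[0,0,0],[0,0,0],[0,0,0],[0,0,0]], dp=[[-0.015,0.033,0],[-0.03,0.066,0],[-0.045,0.1,0],[-0.056,0.128,0],[-0.056,0.128,0.01],[-0.056,0.128,0.03],[-0.056,0.128,0.03],[-0.056,0.128,0.03],[-0.056,0.128,0.03],[-0.056,0.128,0.03]], gripper=[0.05,0.05,0.05,0.05,0.05,0.05,0.05,0.05,0.05,0.05])

```text
time: 12.83
eef_pos: [452.5, -292.4, 201.7]
orientation: [3.105, 0.467, 0.002]
wrist_force: [-0.1, -0.2, 0.3]
grip_width: 49.9
gripper_force: 0.0
```

```bash
python3 rel.py 452 -295 142 -73
```

```text
at 12.8333 [ 452.5 -292.4  201.7] dp [-0.0013  0.0022  0.0597] twist [ 0.1 -0.1  0.1] W 49.9
```

>>> play_rows(twist=[[0,0,0],[0,0,0],[0,0,0],[0,0,0],[0,0,0],[0,0,0],[0,0,0],[0,0,0],[0,0,0],[0,0,0]], dp=[[-0.001,0.002,0.02],[-0.001,0.002,0.04],[-0.001,0.002,0.054],[-0.001,0.002,0.058],[-0.001,0.002,0.058],[-0.001,0.002,0.058],[-0.001,0.002,0.058],[-0.001,0.002,0.058],[-0.001,0.002,0.058],[-0.001,0.002,0.058]], gripper=[0.05,0.05,0.05,0.05,0.005,0.005,0.005,0.005,0.005,0.005])

```text
time: 13.67
eef_pos: [451.6, -295.6, 143.2]
orientation: [3.106, 0.464, 0.001]
wrist_force: [-0.6, -0.6, -1.2]
grip_width: 17.7
gripper_force: 0.0
```

>>> play_rows(twist=[[0,0,0],[0,0,0],[0,0,0],[0,0,0],[0,0,0],[0,0,0],[0,0,0],[0,0,0],[0,0,0],[0,0,0]], dp=[[0,0,0],[0,0,0],[0,0.015,0],[0,0.04,0],[0,0.065,0],[0,0.09,0],[0,0.115,0],[0,0.14,0],[0,0.155,0],[0,0.161,0]], gripper=[0.005,0.005,0.005,0.005,0.005,0.005,0.005,0.005,0.005,0.005])

```text
time: 14.5
eef_pos: [497.9, -447.2, 143.0]
orientation: [-3.099, -0.46, 0.002]
wrist_force: [-4.2, 16.0, 15.2]
grip_width: 13.9
gripper_force: 25.1
```

>>> play_rows(twist=[[0,0,0],[0,0,0],[0,0,0],[0,0,0]], dp=[[0,0,0],[0,0,0],[0,0,0],[0,0,0]], gripper=[0.005,0.005,0.005,0.005])

```text
time: 14.83
eef_pos: [497.9, -447.1, 143.1]
orientation: [-3.103, -0.464, 0.001]
wrist_force: [-2.6, 4.4, 5.9]
grip_width: 13.9
gripper_force: 25.0
```

>>> play_rows(twist=[[0,0,0],[0,0,0],[0,0,0],[0,0,0],[0,0,0],[0,0,0],[0,0,-7],[0,0,-14],[0,0,-21],[0,0,-28]], dp=[[0,0,0],[0,0,0],[0,0,0],[0,0,-0.03],[0,0,-0.06],[0,0,-0.09],[0,-0.03,-0.11],[0,-0.06,-0.13],[0,-0.1,-0.15],[0,-0.14,-0.15]], gripper=[0.04,0.04,0.04,0.04,0.04,0.04,0.04,0.04,0.04,0.04])

```text
time: 15.67
eef_pos: [459.2, -318.0, 296.0]
orientation: [2.892, 1.206, 0.005]
wrist_force: [-0.1, 0.6, 0.6]
grip_width: 39.8
gripper_force: 0.0
```

```bash
python3 rel.py 616 191 240 110; python3 - <<'E'
from m import *
print(arm.read_state()["joint_positions"].round(2))
c=read_camera("scene"); w=world(c)
k=(c["img"].max(-1)<70)&(w[...,2]>150)&(w[...,2]<180)&(w[...,1]<-380)&(w[...,1]>-560)&(w[...,0]<600)&(w[...,0]>400)
print("gh",k.sum(),cv2.minAreaRect(w[k][:,:2].astype(np.float32)) if k.any() else 0)
E
```

```text
at 15.6667 [ 459.2 -318.   296. ] dp [ 0.4719 -0.2474  0.0537] twist [ 1.000e-01  7.000e-01 -1.547e+02] W 39.8
[-0.81  0.35  1.52 -0.    1.26 -0.02]
gh 138 ((498.6712646484375, -444.432373046875), (61.11577224731445, 17.352081298828125), 15.246085166931152)
```

>>> play_rows(twist=[[0,0,-7],[0,0,-14],[0,0,-21],[0,0,-28],[0,0,-35],[0,0,-42],[0,0,-49],[0,0,-56],[0,0,-63],[0,0,-70]], dp=[[0.03,-0.016,0],[0.06,-0.032,0],[0.095,-0.05,0],[0.13,-0.068,0],[0.165,-0.086,0],[0.2,-0.105,0],[0.235,-0.123,0],[0.27,-0.14,0],[0.305,-0.16,0],[0.34,-0.178,0]], gripper=[0.05,0.05,0.05,0.05,0.05,0.05,0.05,0.05,0.05,0.05])

```text
time: 16.55
eef_pos: [572.5, 51.7, 292.1]
orientation: [-1.681, -2.654, 0.001]
wrist_force: [0.8, -0.3, -0.1]
grip_width: 49.7
gripper_force: 0.0
```

```bash
python3 rel.py 616 191 240 110
```

```text
at 16.55 [572.5  51.7 292.1] dp [0.1073 0.0989 0.0521] twist [ -0.   -0.  -84.7] W 49.7
```

>>> play_rows(twist=[[0,0,-7],[0,0,-14],[0,0,-21],[0,0,-28],[0,0,-35],[0,0,-42],[0,0,-49],[0,0,-56],[0,0,-63],[0,0,-70]], dp=[[0.02,0.02,0],[0.04,0.04,0],[0.06,0.06,0],[0.085,0.08,0],[0.107,0.099,0.01],[0.107,0.099,0.02],[0.107,0.099,0.04],[0.107,0.099,0.07],[0.107,0.099,0.09],[0.107,0.099,0.1]], gripper=[0.05,0.05,0.05,0.05,0.05,0.05,0.05,0.05,0.05,0.05])

```text
time: 17.38
eef_pos: [614.8, 188.4, 188.5]
orientation: [0.145, -3.132, 0.001]
wrist_force: [-0.0, -0.2, -0.6]
grip_width: 49.9
gripper_force: 0.0
```

>>> play_rows(twist=[[0,0,-7],[0,0,-14],[0,0,-15],[0,0,-15]], dp=[[0,0,0],[0,0,0],[0,0,0],[0,0,0]], gripper=[0.05,0.05,0.05,0.05])

```text
time: 17.72
eef_pos: [617.0, 188.5, 192.0]
orientation: [0.541, -3.094, -0.0]
wrist_force: [0.6, 0.6, -0.6]
grip_width: 50.1
gripper_force: 0.0
```

```bash
python3 - <<'E'
from m import *
import rel
rel.rel(616,191,80,110)
c=read_camera("wrist"); save(c,"w9.png"); w=world(c)
hsv=cv2.cvtColor(c["img"],cv2.COLOR_RGB2HSV)
y=(cv2.inRange(hsv,(22,180,60),(35,255,255))>0)&(w[...,1]>0)
r=y&(w[...,2]>43)&(w[...,2]<54); print("rim",r.sum(),cv2.minAreaRect(w[r][:,:2].astype(np.float32)))
k=(c["img"].max(-1)<70)&(w[...,2]>55)&(w[...,2]<80)&(w[...,1]>100)
print("fin",k.sum(),cv2.minAreaRect(w[k][:,:2].astype(np.float32)))
[print(*b) for b in blobs(c,(12,40,120),(30,170,255),(10,40),100)]
c=read_camera("side"); save(c,"side9.png"); w=world(c)
hsv=cv2.cvtColor(c["img"],cv2.COLOR_RGB2HSV)
inb=(w[...,0]>350)&(w[...,0]<800)&(w[...,1]<330)&(w[...,1]>0)
y=(cv2.inRange(hsv,(22,180,60),(35,255,255))>0)&inb
r=y&(w[...,2]>38)&(w[...,2]<60); print("rim",r.sum(),cv2.minAreaRect(w[r][:,:2].astype(np.float32)))
k=(c["img"].max(-1)<60)&inb&(w[...,2]>50)&(w[...,2]<72);print("fin side",k.sum(),cv2.minAreaRect(w[k][:,:2].astype(np.float32)))
E
```

```text
at 17.7167 [617.  188.5 192. ] dp [0.     0.0027 0.112 ] twist [ 0.  -0.  -0.2] W 50.1
rim 675 ((526.7100219726562, 153.25323486328125), (118.40413665771484, 165.4101104736328), 19.73472023010254)
fin 1731 ((579.6136474609375, 283.8446350097656), (62.85887908935547, 224.09519958496094), 17.359743118286133)
1573 [319.  35.] [497. 143.] [66. 24.] 19.9 [22.7 32.5]
1413 [279.  86.] [550. 123.] [66. 25.] 19.6 [22.6 32.5]
1441 [365.  91.] [527. 200.] [66. 24.] 21.0 [22.6 32.5]
rim 321 ((514.7369995117188, 153.6019744873047), (159.6003875732422, 175.33213806152344), 20.42226791381836)
fin side 137 ((609.2986450195312, 189.0621337890625), (57.24190902709961, 23.447795867919922), 27.86460304260254)
```

View pics/w9.png

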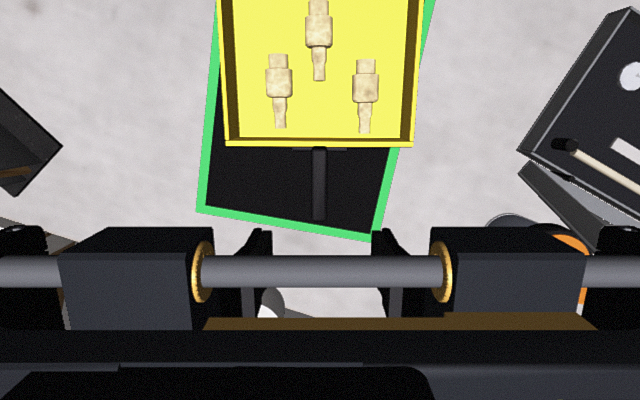

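The fin at (319,185) is centred between the fingers and all three couplers are in the tray. Descending to grip it at 60 N.

>>> play_rows(twist=[[0,0,0],[0,0,0],[0,0,0],[0,0,0],[0,0,0],[0,0,0],[0,0,0],[0,0,0],[0,0,0],[0,0,0]], dp=[[0.008,0.002,0.03],[0.008,0.002,0.07],[0.008,0.002,0.11],[0.008,0.002,0.14],[0.008,0.002,0.155],[0.008,0.002,0.158],[0.008,0.002,0.158],[0.008,0.002,0.158],[0.008,0.002,0.158],[0.008,0.002,0.158]], gripper=[0.05,0.05,0.05,0.05,0.05,0.05,0.05,0.03,0.02,0.005], grip_force=60)

```text
time: 18.65
eef_pos: [610.1, 188.0, 36.5]
orientation: [-0.544, 3.09, -0.0]
wrist_force: [0.5, -1.2, -0.6]
grip_width: 37.3
gripper_force: 0.0
```

>>> play_rows(twist=[[0,0,0],[0,0,0],[0,0,0],[0,0,0],[0,0,0],[0,0,0]], dp=[[0,0,0],[0,0,0],[0,0,0],[0,0,0],[0,0,0],[0,0,0]], gripper=[0.005,0.005,0.005,0.005,0.005,0.005])

```text
time: 19.15
eef_pos: [609.8, 187.2, 35.4]
orientation: [-0.546, 3.092, -0.002]
wrist_force: [0.3, -4.1, 5.6]
grip_width: 13.2
gripper_force: 59.9
```

Gripped. Lifting slowly and checking for sag.

>>> play_rows(twist=[[0,0,0],[0,0,0],[0,0,0],[0,0,0],[0,0,0],[0,0,0],[0,0,0],[0,0,0],[0,0,0],[0,0,0]], dp=[[0,0,-0.005],[0,0,-0.015],[0,0,-0.03],[0,0,-0.045],[0,0,-0.06],[0,0,-0.075],[0,0,-0.09],[0,0,-0.1],[0,0,-0.1],[0,0,-0.1]], gripper=[0.005,0.005,0.005,0.005,0.005,0.005,0.005,0.005,0.005,0.005])

```text
time: 19.98
eef_pos: [608.4, 188.1, 134.6]
orientation: [-0.546, 3.094, 0.001]
wrist_force: [0.1, -0.5, -4.0]
grip_width: 13.5
gripper_force: 59.9
```

```bash
cat > tray.py <<'E'
from m import *
def tray(n="wrist",nm=None):
    c=read_camera(n); w=world(c); 
    if nm: save(c,nm)
    hsv=cv2.cvtColor(c["img"],cv2.COLOR_RGB2HSV); s=arm.read_state()
    e=s["eef_pos"]; r=R.from_rotvec(s["orientation"])
    y=(cv2.inRange(hsv,(22,180,60),(35,255,255))>0)&(np.linalg.norm(w-e,axis=-1)<260)
    p=w[y]; q=r.inv().apply(p-e)   # tool frame
    # floor plane in tool frame: robust fit z=a x+b y+c on interior points
    m=(q[:,0]>50)&(q[:,0]<160)&(abs(q[:,1])<65)
    A=np.c_[q[m][:,:2],np.ones(m.sum())]; z=q[m][:,2]; k=np.ones(len(z),bool)
    for _ in range(8):
        co=np.linalg.lstsq(A[k],z[k],rcond=None)[0]; k=abs(A@co-z)<4
    print(n,"floor plane in tool frame slope(x,y)",co[:2].round(3),"z at x=111",(co[2]+co[0]*111).round(1),k.sum(),"tool xrange",np.percentile(q[:,0],[1,99]).round(1),"y",np.percentile(q[:,1],[1,99]).round(1))
    print("tcp",e.round(1),"F",s["wrist_force"].round(1),"W",round(s["grip_width"],1),"j",s["joint_positions"].round(2))
    for b in blobs(c,(12,40,120),(30,170,255),(10,600),100): print(*b)
if __name__=="__main__":
    import sys; tray("wrist",sys.argv[1]); 
E
python3 tray.py w10.png; python3 rel.py 497 -445 350 17
```

```text
wrist floor plane in tool frame slope(x,y) [0. 0.] z at x=111 0.0 0 tool xrange [ 34.  116.6] y [-80.7  80.8]
tcp [607.9 188.  133.8] F [ 0.4 -0.8 -4.2] W 13.7 j [ 0.12  0.65  1.48  0.    1.02 -1.8 ]
5887 [325. 146.] [542. 164.] [ 81. 169.] 111.1 [146.1 148.3]
50433 [321.  84.] [534. 161.] [ 88. 161.] 110.3 [105.1 129.6]
242 [273. 275.] [583. 168.] [14.  1.] 20.0 [221.5 226.6]
248 [369. 275.] [575. 189.] [13.  1.] 19.9 [221.6 226.6]
at 20.0333 [607.9 188.  133.8] dp [ 0.3209 -0.5567 -0.2161] twist [-0.  -0.1 93. ] W 13.7
```

View pics/w10.png

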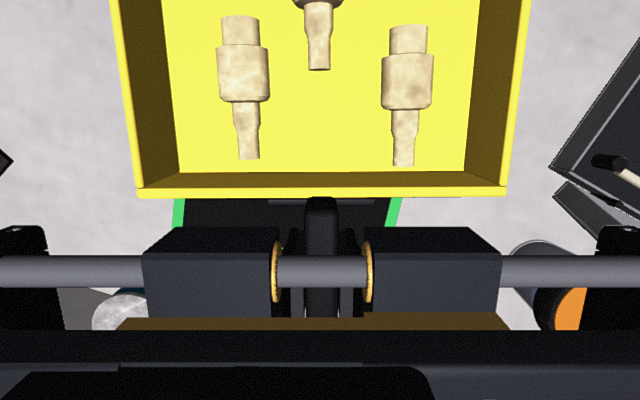

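The tray is lifted level with all three couplers in it, two at (243,85) and (405,90) and one at (318,30). Planning the carry.

```bash
for w in "530 40 260 87" "500 -150 280 60"; do python3 rel.py $w; done
```

```text
at 20.0333 [607.9 188.  133.8] dp [ 0.1239 -0.1123 -0.1261] twist [ 0.  -0.1 23. ] W 13.7
at 20.0333 [607.9 188.  133.8] dp [ 0.2171 -0.2806 -0.1461] twist [ 0.  -0.1 50. ] W 13.7
```

>>> play_rows(twist=[[0,0,0],[0,0,1],[0,0,3],[0,0,5.5],[0,0,8],[0,0,11],[0,0,14],[0,0,17],[0,0,20],[0,0,23]], dp=[[0.004,-0.003,-0.01],[0.012,-0.01,-0.025],[0.024,-0.021,-0.045],[0.038,-0.034,-0.065],[0.052,-0.047,-0.08],[0.066,-0.06,-0.095],[0.08,-0.073,-0.107],[0.094,-0.086,-0.116],[0.108,-0.099,-0.122],[0.122,-0.113,-0.126]], gripper=[0.005,0.005,0.005,0.005,0.005,0.005,0.005,0.005,0.005,0.005])

```text
time: 20.87
eef_pos: [531.5, 39.1, 261.1]
orientation: [-0.086, -3.14, -0.0]
wrist_force: [0.2, -1.1, -3.8]
grip_width: 13.3
gripper_force: 59.9
```

```bash
for w in "500 -150 280 60" "520 -350 280 38" "527 -543 270 17"; do python3 rel.py $w; done
```

```text
at 20.8667 [531.5  39.1 261.1] dp [ 0.0211 -0.1905 -0.0189] twist [-0.  -0.  26.9] W 13.3
at 20.8667 [531.5  39.1 261.1] dp [-0.0098 -0.3891 -0.0189] twist [-0.  -0.  48.9] W 13.3
at 20.8667 [531.5  39.1 261.1] dp [-0.0274 -0.5814 -0.0089] twist [-0.  -0.  69.9] W 13.3
```

>>> play_rows(twist=[[0,0,2.5],[0,0,5],[0,0,8],[0,0,11],[0,0,14],[0,0,17],[0,0,20],[0,0,23],[0,0,26],[0,0,29]], dp=[[0.004,-0.019,-0.003],[0.008,-0.04,-0.006],[0.012,-0.062,-0.009],[0.015,-0.084,-0.012],[0.018,-0.106,-0.015],[0.02,-0.128,-0.018],[0.021,-0.15,-0.019],[0.021,-0.172,-0.019],[0.02,-0.194,-0.019],[0.018,-0.216,-0.019]], gripper=[0.005,0.005,0.005,0.005,0.005,0.005,0.005,0.005,0.005,0.005])

```text
time: 21.7
eef_pos: [502.0, -175.6, 279.1]
orientation: [-0.87, -3.016, -0.001]
wrist_force: [0.5, -0.1, -4.9]
grip_width: 13.9
gripper_force: 59.9
```

```bash
for w in "520 -350 280 38" "527 -543 270 17"; do python3 rel.py $w; done
```

```text
at 21.7 [ 502.  -175.6  279.1] dp [-0.1081 -0.138  -0.0011] twist [-0.  -0.1 19.8] W 13.9
at 21.7 [ 502.  -175.6  279.1] dp [-0.2168 -0.2977  0.0087] twist [-0.1 -0.1 40.8] W 13.9
```

>>> play_rows(twist=[[0,0,2.5],[0,0,5],[0,0,7.5],[0,0,10],[0,0,12.5],[0,0,15],[0,0,18],[0,0,21],[0,0,24],[0,0,26]], dp=[[-0.013,-0.017,0],[-0.027,-0.034,0],[-0.04,-0.052,0],[-0.054,-0.069,0],[-0.067,-0.086,0],[-0.08,-0.103,0],[-0.094,-0.12,0],[-0.108,-0.138,0],[-0.12,-0.156,0],[-0.132,-0.174,0]], gripper=[0.005,0.005,0.005,0.005,0.005,0.005,0.005,0.005,0.005,0.005])

```text
time: 22.53
eef_pos: [522.1, -393.0, 278.6]
orientation: [-1.525, -2.743, -0.001]
wrist_force: [0.0, 1.0, -4.4]
grip_width: 13.4
gripper_force: 59.9
```

>>> play_rows(twist=[[0,0,2],[0,0,4],[0,0,6],[0,0,8],[0,0,10.5],[0,0,13],[0,0,15],[0,0,15],[0,0,15],[0,0,15]], dp=[[-0.015,-0.014,0],[-0.03,-0.028,0],[-0.045,-0.042,0],[-0.06,-0.056,0],[-0.075,-0.07,0],[-0.09,-0.08,0.003],[-0.105,-0.088,0.006],[-0.113,-0.092,0.008],[-0.118,-0.093,0.01],[-0.118,-0.093,0.01]], gripper=[0.005,0.005,0.005,0.005,0.005,0.005,0.005,0.005,0.005,0.005])

```text
time: 23.37
eef_pos: [506.3, -541.9, 267.9]
orientation: [-1.867, -2.523, -0.001]
wrist_force: [0.5, -0.4, -4.1]
grip_width: 13.6
gripper_force: 59.9
```

```bash
python3 rel.py 527 -543 258 17; python3 tray.py w11.png; python3 - <<'E'
from m import *
for n in("scene","side"):
  c=read_camera(n); save(c,n+"11.png"); np.savez(n+"11.npz",**c)
o=np.vstack([np.hstack([cv2.imread("pics/scene11.png")[50:250,200:600],cv2.imread("pics/side11.png")[60:260,200:600]]),np.pad(cv2.resize(cv2.imread("pics/w11.png"),(560,350)),((0,0),(0,240),(0,0)))])
cv2.imwrite("pics/c11.png",o)
E
```

```text
at 23.3667 [ 506.3 -541.9  267.9] dp [-0.0071  0.0195  0.0099] twist [-0.  -0.1 -0. ] W 13.6
wrist floor plane in tool frame slope(x,y) [0. 0.] z at x=111 0.0 0 tool xrange [ 33.3 115.9] y [-82.5  78.9]
tcp [ 506.5 -540.9  268.4] F [ 0.5  0.1 -4.1] W 13.4 j [-0.97  0.66  1.04  0.    1.44 -1.27]
1116 [125.  92.] [ 346. -529.] [154.  75.] -72.7 [279.3 281.5]
50596 [321.  84.] [ 482. -467.] [161.  88.] 17.3 [238.6 263.1]
4312 [378. 161.] [ 489. -493.] [171. 118.] -147.1 [279.6 281.7]
238 [369. 277.] [ 507. -510.] [ 1. 13.] -73.0 [355.7 359.9]
212 [273. 277.] [ 486. -517.] [ 1. 13.] -72.8 [356.1 360.1]
```

View pics/c11.png

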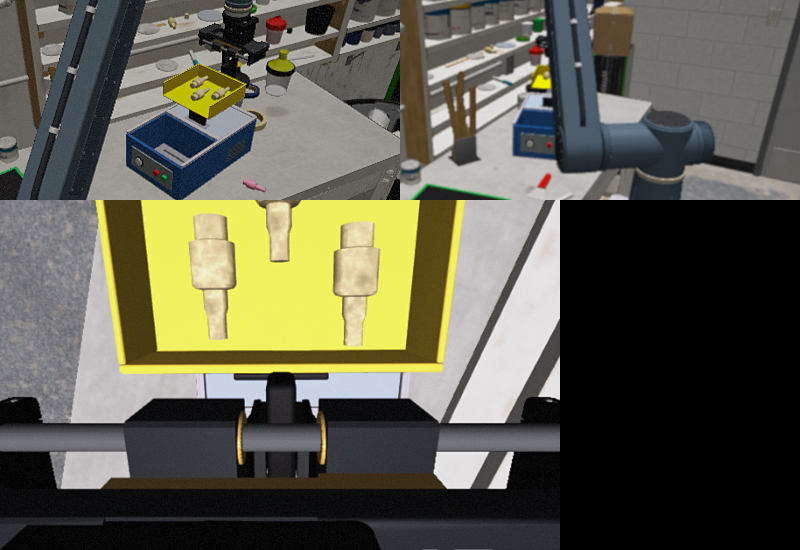

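Tray level over the pump housing with three couplers; the well is open in front of it. I'll verify the washer frame and work out the tilt waypoints.

```bash
cat > pour.py <<'E'
from m import *
def plan(rows,P=(178,0,28),H=(468,-349),yaw=-73):
    s=arm.read_state(); r=R.from_rotvec(s["orientation"]); e=s["eef_pos"]; a=np.radians(yaw)
    ex=np.array([np.cos(a),np.sin(a),0]); y=np.array([-np.sin(a),np.cos(a),0])
    P=np.array(P,float)
    base=np.column_stack([-ex,y,[0,0,-1]])
    for xh,z,t in rows:   # front edge at hopper x, world z, tilt rad
        Rt=R.from_matrix(base)*R.from_rotvec([0,-t,0])
        tcp=np.array([H[0],H[1],0])+xh*ex+[0,0,z]-Rt.apply(P)
        print((xh,z,t),"tcp",tcp.round(0),"dp",(r.inv().apply(tcp-e)/1000).round(3),"tw",np.degrees((r.inv()*Rt).as_rotvec()).round(1))
E
python3 - <<'E'
from pour import *
c=dict(np.load("scene11.npz")); w=world(c); hsv=cv2.cvtColor(c["img"],cv2.COLOR_RGB2HSV)
a=np.radians(-73); d=w[...,:2]-[468,-349]; x=d@[np.cos(a),np.sin(a)]; y=d@[-np.sin(a),np.cos(a)]
m=(cv2.inRange(hsv,(100,100,30),(125,255,255))>0)&(w[...,2]>118)&(w[...,2]<132)&(abs(x)<300)&(abs(y)<150)
print(m.sum(),np.percentile(x[m],[.5,99.5]),np.percentile(y[m],[.5,99.5]))
f=(w[...,2]>2)&(w[...,2]<20)&(abs(x)<90)&(abs(y)<105); print("well floor",f.sum(),x[f].min(),x[f].max(),y[f].min(),y[f].max())
plan([(25,220,0),(25,220,.2),(25,220,.4),(25,170,.4),(25,165,.6),(25,160,.75),(25,155,.9),(25,155,1.05)])
E
```

```text
652 [-89.25072728 236.07913235] [-111.08603568  106.94900658]
well floor 641 -89.5065459568003 80.18257866741799 -103.74203137999734 103.95716752695881
(25, 220, 0) tcp [ 527. -543.  248.] dp [-0.009  0.019  0.021] tw [-0.  -0.1  0.1]
(25, 220, 0.2) tcp [ 525. -534.  283.] dp [ 0.001  0.019 -0.013] tw [ -0.  -11.6   0.1]
(25, 220, 0.4) tcp [ 520. -519.  315.] dp [ 0.016  0.019 -0.046] tw [  0.  -23.    0.1]
(25, 170, 0.4) tcp [ 520. -519.  265.] dp [0.016 0.019 0.004] tw [  0.  -23.    0.1]
(25, 165, 0.6) tcp [ 514. -498.  289.] dp [ 0.038  0.019 -0.019] tw [  0.  -34.5   0.1]
(25, 160, 0.75) tcp [ 508. -479.  302.] dp [ 0.058  0.019 -0.032] tw [  0.  -43.1   0.1]
(25, 155, 0.9) tcp [ 501. -458.  312.] dp [ 0.081  0.019 -0.042] tw [  0.  -51.7   0.1]
(25, 155, 1.05) tcp [ 494. -434.  323.] dp [ 0.105  0.019 -0.054] tw [  0.  -60.3   0.1]
```

>>> play_rows(twist=[[0,-2,0],[0,-5,0],[0,-8,0],[0,-11,0],[0,-14,0],[0,-17,0],[0,-20,0],[0,-22,0],[0,-22,0],[0,-22,0]], dp=[[-0.003,0.006,0],[-0.002,0.012,-0.004],[-0.001,0.018,-0.008],[0.001,0.018,-0.013],[0.005,0.018,-0.02],[0.009,0.018,-0.03],[0.013,0.018,-0.04],[0.015,0.018,-0.044],[0.015,0.018,-0.044],[0.015,0.018,-0.044]], gripper=[0.005,0.005,0.005,0.005,0.005,0.005,0.005,0.005,0.005,0.005])

```text
time: 24.35
eef_pos: [519.7, -520.2, 314.1]
orientation: [1.674, 2.265, -0.324]
wrist_force: [-0.2, -0.7, -4.4]
grip_width: 13.9
gripper_force: 59.9
```

```bash
python3 - <<'E'
from pour import *
s=arm.read_state(); print(s["eef_pos"].round(1),s["joint_positions"].round(2),s["wrist_force"].round(1))
plan([(25,220,.38),(22,172,.38),(22,165,.6),(22,160,.75),(22,155,.9),(22,155,1.05)])
c=read_camera("scene"); save(c,"scene12.png"); d=read_camera("wrist"); save(d,"w12.png")
o=np.vstack([cv2.resize(cv2.imread("pics/scene12.png")[60:260,300:600],(480,320)),cv2.resize(cv2.imread("pics/w12.png"),(480,280))])
cv2.imwrite("pics/c12.png",o)
E
```

```text
[ 519.7 -520.2  314.1] [-0.88  0.48  1.32 -0.17  1.   -1.11] [-0.2 -0.7 -4.4]
(25, 220, 0.38) tcp [ 521. -521.  312.] dp [-0.     0.001  0.002] tw [0.  0.1 0.1]
(22, 172, 0.38) tcp [ 520. -518.  264.] dp [0.02  0.001 0.046] tw [0.  0.1 0.1]
(22, 165, 0.6) tcp [ 513. -495.  289.] dp [0.033 0.001 0.014] tw [  0.  -12.5   0.1]
(22, 160, 0.75) tcp [ 507. -476.  302.] dp [ 0.047  0.001 -0.006] tw [  0.  -21.1   0.1]
(22, 155, 0.9) tcp [ 500. -455.  312.] dp [ 0.064  0.001 -0.023] tw [  0.  -29.7   0.1]
(22, 155, 1.05) tcp [ 493. -432.  323.] dp [ 0.082  0.001 -0.043] tw [  0.1 -38.3   0.1]
```

View pics/c12.png

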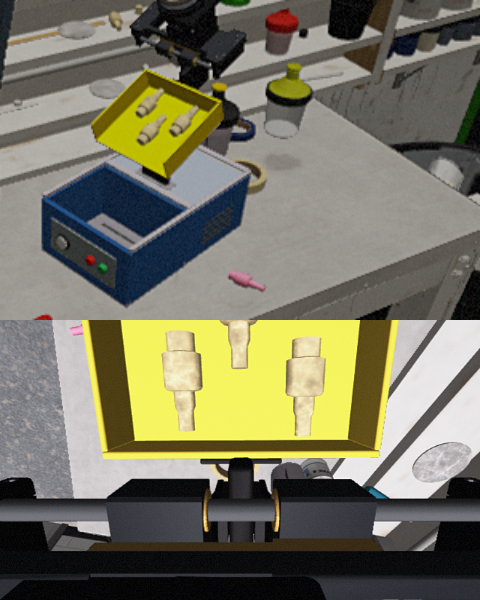

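The tray is tilted 22° and the couplers haven't slid; its front edge is above the well. Lowering it, then tilting further to pour.

>>> play_rows(twist=[[0,0,0],[0,0,0],[0,0,0],[0,0,0],[0,-4,0],[0,-8,0],[0,-12.5,0],[0,-17,0],[0,-21,0],[0,-21,0]], dp=[[0.005,0,0.012],[0.011,0,0.025],[0.017,0,0.04],[0.02,0,0.046],[0.024,0,0.036],[0.028,0,0.026],[0.033,0,0.014],[0.04,0,0.004],[0.047,0,-0.006],[0.047,0,-0.006]], gripper=[0.005,0.005,0.005,0.005,0.005,0.005,0.005,0.005,0.005,0.005])

```text
time: 25.28
eef_pos: [504.6, -474.7, 299.8]
orientation: [1.473, 1.996, -0.581]
wrist_force: [-1.0, 0.8, -4.3]
grip_width: 13.7
gripper_force: 59.9
```

```bash
python3 - <<'E'
from pour import *
plan([(22,160,.75),(22,155,.9),(22,155,1.05),(22,155,1.2)])
print(arm.read_state()["joint_positions"].round(2))
E
```

```text
(22, 160, 0.75) tcp [ 507. -476.  302.] dp [-0.003  0.002  0.   ] tw [-0.1 -0.2  0.2]
(22, 155, 0.9) tcp [ 500. -455.  312.] dp [ 0.007  0.002 -0.023] tw [-0.1 -8.7  0.2]
(22, 155, 1.05) tcp [ 493. -432.  323.] dp [ 0.017  0.002 -0.048] tw [ -0.1 -17.3   0.2]
(22, 155, 1.2) tcp [ 486. -407.  331.] dp [ 0.031  0.002 -0.071] tw [ -0.  -25.9   0.2]
[-0.77  0.4   1.69 -0.76  0.5  -0.49]
```

>>> play_rows(twist=[[0,0,0],[0,0,0],[0,-3,0],[0,-6,0],[0,-8.7,0],[0,-8.7,0],[0,-8.7,0],[0,-8.7,0],[0,-8.7,0],[0,-8.7,0]], dp=[[0,0.001,0],[0,0.001,0],[0.002,0.001,-0.008],[0.005,0.001,-0.015],[0.007,0.001,-0.023],[0.007,0.001,-0.023],[0.007,0.001,-0.023],[0.007,0.001,-0.023],[0.007,0.001,-0.023],[0.007,0.001,-0.023]], gripper=[0.005,0.005,0.005,0.005,0.005,0.005,0.005,0.005,0.005,0.005])

```text
time: 26.12
eef_pos: [501.5, -459.4, 314.2]
orientation: [1.387, 1.872, -0.672]
wrist_force: [0.1, 0.4, -2.3]
grip_width: 13.4
gripper_force: 59.9
```

```bash
python3 - <<'E'
from pour import *
plan([(22,155,1.05)]); print(arm.read_state()["joint_positions"].round(2))
c=read_camera("scene"); save(c,"scene13.png"); d=read_camera("wrist"); save(d,"w13.png")
o=np.vstack([cv2.resize(cv2.imread("pics/scene13.png")[60:260,300:600],(480,320)),cv2.resize(cv2.imread("pics/w13.png"),(480,280))])
cv2.imwrite("pics/c13.png",o)
E
```

```text
(22, 155, 1.05) tcp [ 493. -432.  323.] dp [ 0.011  0.    -0.029] tw [-0.  -8.4 -0.1]
[-0.72  0.38  1.79 -1.27  0.45  0.03]
```

View pics/c13.png

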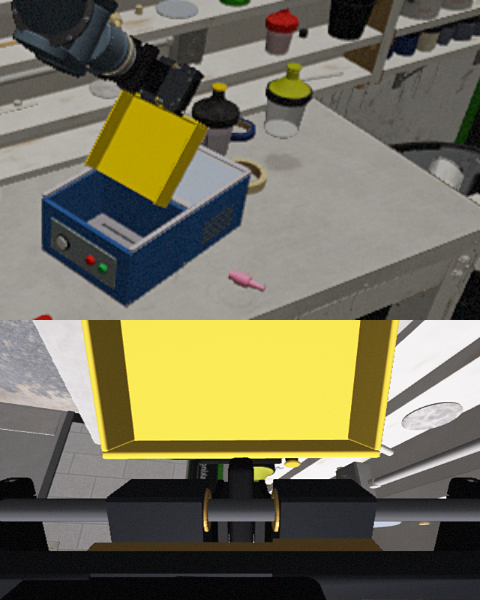

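Tray empty (force dropped by 2 N, the weight of three couplers). Backing out: raise, then level.

```bash
python3 - <<'E'
from pour import *
plan([(22,215,.9),(22,230,.7),(22,235,.5),(22,240,.3),(22,245,0)])
E
```

```text
(22, 215, 0.9) tcp [ 500. -455.  372.] dp [-0.043  0.    -0.039] tw [-0.   0.2 -0. ]
(22, 230, 0.7) tcp [ 509. -483.  366.] dp [-0.057  0.    -0.012] tw [-0.  11.6 -0.1]
(22, 235, 0.5) tcp [ 516. -507.  345.] dp [-0.055  0.     0.02 ] tw [-0.  23.1 -0.1]
(22, 240, 0.3) tcp [ 522. -525.  319.] dp [-0.047  0.     0.051] tw [-0.  34.5 -0.1]
(22, 245, 0) tcp [ 526. -540.  273.] dp [-0.021  0.     0.092] tw [ 0.  51.7 -0.1]
```

>>> play_rows(twist=[[0,0,0],[0,0,0],[0,4,0],[0,8,0],[0,12,0],[0,17,0],[0,23,0],[0,29,0],[0,34.5,0],[0,34.5,0]], dp=[[-0.02,0,-0.02],[-0.043,0,-0.039],[-0.05,0,-0.03],[-0.055,0,-0.02],[-0.057,0,-0.01],[-0.056,0,0.003],[-0.055,0,0.02],[-0.051,0,0.036],[-0.047,0,0.051],[-0.047,0,0.051]], gripper=[0.005,0.005,0.005,0.005,0.005,0.005,0.005,0.005,0.005,0.005])

```text
time: 27.05
eef_pos: [521.3, -529.3, 316.4]
orientation: [1.723, 2.322, -0.259]
wrist_force: [-0.1, -1.4, -1.3]
grip_width: 13.8
gripper_force: 59.9
```

```bash
python3 rel.py 526 -540 280 17; python3 rel.py 520 -350 280 38; python3 - <<'E'
from m import *
print(arm.read_state()["joint_positions"].round(2))
c=read_camera("scene"); w=world(c); np.savez("scene14.npz",**c); save(c,"scene14.png")
hsv=cv2.cvtColor(c["img"],cv2.COLOR_RGB2HSV)
a=np.radians(-73); d=w[...,:2]-[468,-349]; x=d@[np.cos(a),np.sin(a)]; y=d@[-np.sin(a),np.cos(a)]
m=(cv2.inRange(hsv,(10,40,60),(32,255,255))>0)&(abs(x)<85)&(abs(y)<110)&(w[...,2]<110)
n,l,s,ce=cv2.connectedComponentsWithStats(m.astype(np.uint8))
for i in range(1,n):
  if s[i,4]>10: print(s[i,4],ce[i].round(),w[l==i].mean(0).round(),"xh",x[l==i].mean().round(),"yh",y[l==i].mean().round())
E
```

```text
at 27.05 [ 521.3 -529.3  316.4] dp [-0.0004  0.0015  0.0382] twist [-0.  17.1 -0.2] W 13.8
at 27.05 [ 521.3 -529.3  316.4] dp [ 0.1751  0.0508 -0.0157] twist [ -3.2  16.9 -21. ] W 13.8
[-0.9   0.51  1.23 -0.12  1.13 -1.16]
```

>>> play_rows(twist=[[0,6,0],[0,12,0],[0,17.1,0],[0,17.1,0]], dp=[[0,0,0.01],[0,0.001,0.02],[0,0.001,0.03],[0,0.001,0.03]], gripper=[0.005,0.005,0.005,0.005])

```text
time: 27.43
eef_pos: [524.4, -534.7, 286.7]
orientation: [-1.87, -2.522, 0.001]
wrist_force: [0.3, -1.0, -4.4]
grip_width: 13.6
gripper_force: 59.9
```

```bash
for w in "520 -350 280 38" "500 -150 280 60"  "530 40 260 87" "608 188 134 110"; do python3 rel.py $w; done
```

```text
at 27.4333 [ 524.4 -534.7  286.7] dp [0.178  0.0496 0.0068] twist [ -0.1  -0.1 -21.1] W 13.6
at 27.4333 [ 524.4 -534.7  286.7] dp [0.3752 0.0886 0.0069] twist [ -0.1  -0.1 -43.1] W 13.6
at 27.4333 [ 524.4 -534.7  286.7] dp [0.5482 0.1726 0.027 ] twist [ -0.1  -0.1 -70.1] W 13.6
at 27.4333 [ 524.4 -534.7  286.7] dp [0.667  0.2905 0.1529] twist [ -0.   -0.1 -93.1] W 13.6
```

>>> play_rows(twist=[[0,0,-3],[0,0,-6],[0,0,-9],[0,0,-13],[0,0,-17],[0,0,-21],[0,0,-25],[0,0,-29],[0,0,-33],[0,0,-37]], dp=[[0.025,0.007,0],[0.055,0.015,0.002],[0.085,0.024,0.004],[0.115,0.033,0.006],[0.147,0.041,0.007],[0.178,0.05,0.007],[0.21,0.056,0.007],[0.243,0.062,0.007],[0.276,0.069,0.007],[0.309,0.076,0.007]], gripper=[0.005,0.005,0.005,0.005,0.005,0.005,0.005,0.005,0.005,0.005])

```text
time: 28.27
eef_pos: [506.2, -211.9, 283.7]
orientation: [0.963, 2.986, -0.005]
wrist_force: [0.8, 0.2, -1.1]
grip_width: 13.6
gripper_force: 59.9
```

```bash
for w in "500 -150 280 60"  "530 40 260 87" "608 188 134 110"; do python3 rel.py $w; done
```

```text
at 28.2667 [ 506.2 -211.9  283.7] dp [0.0412 0.0467 0.0034] twist [-0.1  0.3 -5.7] W 13.6
at 28.2667 [ 506.2 -211.9  283.7] dp [0.1279 0.2185 0.0227] twist [ -0.2   0.2 -32.7] W 13.6
at 28.2667 [ 506.2 -211.9  283.7] dp [0.1516 0.3844 0.1483] twist [ -0.2   0.2 -55.7] W 13.6
```

>>> play_rows(twist=[[0,0,-4],[0,0,-8],[0,0,-13],[0,0,-18],[0,0,-23],[0,0,-28],[0,0,-33],[0,0,-38],[0,0,-43],[0,0,-48]], dp=[[0.02,0.023,0],[0.041,0.047,0.003],[0.056,0.077,0.006],[0.071,0.107,0.009],[0.086,0.137,0.012],[0.1,0.165,0.015],[0.115,0.193,0.019],[0.128,0.219,0.023],[0.134,0.25,0.03],[0.14,0.285,0.045]], gripper=[0.005,0.005,0.005,0.005,0.005,0.005,0.005,0.005,0.005,0.005])

```text
time: 29.1
eef_pos: [561.3, 100.0, 239.8]
orientation: [-0.337, 3.116, -0.006]
wrist_force: [0.9, -0.0, -1.0]
grip_width: 13.4
gripper_force: 59.9
```

```bash
for w in "609 187 100 110"; do python3 rel.py $w; done
```

```text
at 29.1 [561.3 100.  239.8] dp [-0.0642  0.0754  0.1399] twist [-0.3  0.4 -7.7] W 13.4
```

>>> play_rows(twist=[[0,0,-4],[0,0,-7.7],[0,0,-7.7],[0,0,-7.7],[0,0,-7.7],[0,0,-7.7],[0,0,-7.7],[0,0,-7.7],[0,0,-7.7],[0,0,-7.7]], dp=[[-0.016,0.02,0.02],[-0.032,0.04,0.045],[-0.048,0.06,0.07],[-0.063,0.074,0.1],[-0.063,0.074,0.125],[-0.063,0.074,0.145],[-0.063,0.074,0.16],[-0.063,0.074,0.17],[-0.063,0.074,0.17],[-0.063,0.074,0.17]], gripper=[0.005,0.005,0.005,0.005,0.005,0.005,0.005,0.005,0.005,0.005])

```text
time: 29.93
eef_pos: [607.6, 183.6, 67.8]
orientation: [-0.538, 3.094, -0.003]
wrist_force: [0.5, 0.2, -1.9]
grip_width: 13.7
gripper_force: 59.9
```

```bash
python3 rel.py 609 187 36 110; python3 - <<'E'
from m import *
c=read_camera("wrist"); w=world(c); save(c,"w15.png"); hsv=cv2.cvtColor(c["img"],cv2.COLOR_RGB2HSV)
s=arm.read_state(); r=R.from_rotvec(s["orientation"]); q=r.inv().apply((w-s["eef_pos"]).reshape(-1,3)).reshape(w.shape)
y=(cv2.inRange(hsv,(18,100,60),(38,255,255))>0)
for x0 in(60,80,100): 
  m=y&(abs(q[...,0]-x0)<6)&(abs(q[...,1])<50); print(x0,m.sum(),np.median(q[m][:,2]) if m.any() else None)
g=(cv2.inRange(hsv,(45,120,50),(85,255,255))>0)&(w[...,2]<12); print("mat pts",g.sum(),np.median(w[g][:,2]) if g.any() else 0)
E
```

```text
at 29.9333 [607.6 183.6  67.8] dp [-0.0025  0.0028  0.0318] twist [-0.1  0.1 -0.3] W 13.7
60 3998 28.6583171488689
80 4389 28.648455695321438
100 4829 28.60773803408914
mat pts 1131 3.491076033846582
```

>>> play_rows(twist=[[0,0,0],[0,0,0],[0,0,0],[0,0,0],[0,0,0],[0,0,0],[0,0,0]], dp=[[-0.002,0.003,0.01],[-0.002,0.003,0.02],[-0.002,0.003,0.027],[-0.002,0.003,0.031],[-0.002,0.003,0.031],[-0.002,0.003,0.031],[-0.002,0.003,0.031]], gripper=[0.005,0.005,0.005,0.005,0.005,0.005,0.005])

```text
time: 30.57
eef_pos: [608.7, 186.6, 35.7]
orientation: [-0.537, 3.095, -0.003]
wrist_force: [-0.2, -0.6, -1.4]
grip_width: 13.6
gripper_force: 59.9
```

>>> play_rows(twist=[[0,0,0],[0,0,0],[0,0,0],[0,0,0],[0,0,0],[0,0,0],[0,0,0],[0,0,0],[0,0,0],[0,0,0]], dp=[[0,0,0],[0,0,0],[0,0,0],[0,0,0],[0,0,-0.03],[0,0,-0.06],[0,0,-0.1],[0,0,-0.14],[0,0,-0.18],[0,0,-0.21]], gripper=[0.05,0.05,0.05,0.05,0.05,0.05,0.05,0.05,0.05,0.05], grip_force=25)

```text
time: 31.4
eef_pos: [609.5, 187.2, 250.1]
orientation: [-0.537, 3.091, -0.003]
wrist_force: [1.0, 0.0, 0.3]
grip_width: 49.6
gripper_force: 0.0
```

```bash
python3 rel.py 500 -250 300 -73; python3 - <<'E'
from m import *
c=read_camera("side"); w=world(c); save(c,"side16.png"); hsv=cv2.cvtColor(c["img"],cv2.COLOR_RGB2HSV)
inb=(w[...,0]>350)&(w[...,0]<800)&(w[...,1]<330)&(w[...,1]>0)
y=(cv2.inRange(hsv,(22,180,60),(35,255,255))>0)&inb
r=y&(w[...,2]>38)&(w[...,2]<60); print("rim",r.sum(),cv2.minAreaRect(w[r][:,:2].astype(np.float32)),np.percentile(w[y][:,2],[1,99]))
E
```

```text
at 31.4 [609.5 187.2 250.1] dp [ 0.2503 -0.3748 -0.05  ] twist [  -0.4   -0.2 -177.3] W 49.6
rim 313 ((512.9822998046875, 155.51766967773438), (155.9473114013672, 173.3621368408203), 20.962596893310547) [ 0.15300042 45.87636799]
```

>>> play_rows(twist=[[0,0,7],[0,0,14],[0,0,21],[0,0,28],[0,0,35],[0,0,42],[0,0,49],[0,0,56],[0,0,63],[0,0,70]], dp=[[0.02,-0.03,-0.02],[0.04,-0.06,-0.04],[0.06,-0.09,-0.06],[0.08,-0.12,-0.08],[0.1,-0.15,-0.1],[0.12,-0.18,-0.1],[0.142,-0.212,-0.1],[0.164,-0.245,-0.1],[0.186,-0.278,-0.1],[0.208,-0.311,-0.1]], gripper=[0.05,0.05,0.05,0.05,0.05,0.05,0.05,0.05,0.05,0.05])

```text
time: 32.28
eef_pos: [516.6, -177.2, 346.6]
orientation: [1.343, 2.838, -0.002]
wrist_force: [1.3, 0.2, 0.4]
grip_width: 50.2
gripper_force: 0.0
```

```bash
python3 rel.py 498 -446 350 17
```

```text
at 32.2833 [ 516.6 -177.2  346.6] dp [-0.196  -0.1848 -0.0029] twist [-0.   0.1 22.4] W 50.2
```

>>> play_rows(twist=[[0,0,5],[0,0,10],[0,0,15],[0,0,20],[0,0,22],[0,0,22],[0,0,22],[0,0,22],[0,0,22],[0,0,22]], dp=[[-0.025,-0.023,0],[-0.05,-0.047,0],[-0.075,-0.07,0],[-0.1,-0.094,0],[-0.125,-0.118,0],[-0.15,-0.14,0],[-0.175,-0.165,0],[-0.196,-0.185,0],[-0.196,-0.185,0],[-0.196,-0.185,0]], gripper=[0.05,0.05,0.05,0.05,0.05,0.05,0.05,0.05,0.05,0.05])

```text
time: 33.12
eef_pos: [499.6, -446.0, 345.9]
orientation: [-1.857, -2.534, 0.001]
wrist_force: [-0.5, 0.7, 0.1]
grip_width: 50.1
gripper_force: 0.0
```

```bash
python3 - <<'E'
from m import *
import rel
rel.rel(498,-446,220,-73)
c=read_camera("wrist"); w=world(c); save(c,"w17.png"); np.savez("w17.npz",**c)
hsv=cv2.cvtColor(c["img"],cv2.COLOR_RGB2HSV)
a=np.radians(-73); d=w[...,:2]-[468,-349]; x=d@[np.cos(a),np.sin(a)]; y=d@[-np.sin(a),np.cos(a)]
m=(cv2.inRange(hsv,(10,40,60),(32,200,255))>0)&(w[...,2]<200)
n,l,s,ce=cv2.connectedComponentsWithStats(m.astype(np.uint8))
for i in range(1,n):
  if s[i,4]>60: print(s[i,4],ce[i].round(),w[l==i].mean(0).round(),"xh",x[l==i].mean().round(),"yh",y[l==i].mean().round(),"z",w[l==i][:,2].max().round())
c=read_camera("scene"); w=world(c)
k=(c["img"].max(-1)<70)&(w[...,2]>150)&(w[...,2]<180)&(w[...,1]<-380)&(w[...,1]>-560)&(w[...,0]<600)&(w[...,0]>400)
print("gh",k.sum(),cv2.minAreaRect(w[k][:,:2].astype(np.float32)) if k.any() else 0)
E
```

```text
at 33.1167 [ 499.6 -446.   345.9] dp [ 0.0005 -0.0015  0.1259] twist [-0.   0.  90.5] W 50.1
413 [294.  28.] [ 417. -299.   54.] xh -62.0 yh -34.0 z 78.0
412 [352.  29.] [ 485. -279.   54.] xh -62.0 yh 37.0 z 78.0
387 [320.  35.] [ 450. -296.   53.] xh -56.0 yh -2.0 z 79.0
817 [311. 306.] [ 554. -677.   19.] xh 339.0 yh -14.0 z 27.0
gh 141 ((496.0397033691406, -444.3607177734375), (61.85307312011719, 16.084802627563477), 16.165369033813477)
```

View pics/w17.png

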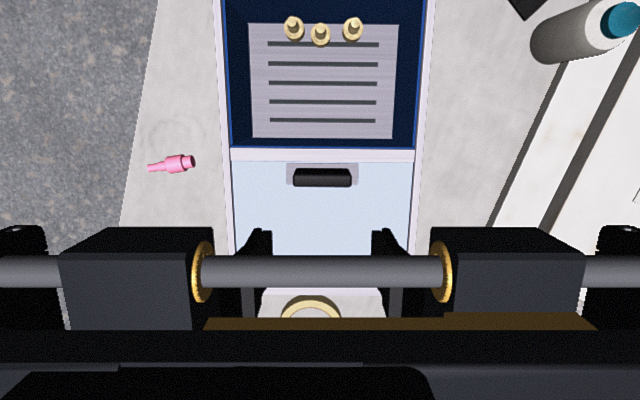

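All three couplers stand in the hopper at (294,28), (320,35) and (352,29), well below the rim. Now closing the guard.

>>> play_rows(twist=[[0,0,7],[0,0,14],[0,0,21],[0,0,28],[0,0,35],[0,0,42],[0,0,49],[0,0,56],[0,0,63],[0,0,70]], dp=[[0,0,0.01],[0,0,0.02],[0,0,0.04],[0,0,0.06],[0,0,0.08],[0,0,0.1],[0,0,0.1],[0,0,0.1],[0,0,0.1],[0,0,0.1]], gripper=[0.05,0.05,0.05,0.05,0.05,0.05,0.05,0.05,0.05,0.05])

```text
time: 34.05
eef_pos: [501.1, -442.7, 247.3]
orientation: [2.974, 1.009, 0.0]
wrist_force: [-0.5, 0.6, -0.1]
grip_width: 50.0
gripper_force: 0.0
```

>>> play_rows(twist=[[0,0,7],[0,0,14],[0,0,20],[0,0,20],[0,0,20]], dp=[[0,0,0.01],[0,0,0.03],[0,0,0.04],[0,0,0.04],[0,0,0.04]], gripper=[0.05,0.05,0.05,0.05,0.05])

```text
time: 34.47
eef_pos: [500.8, -443.2, 207.0]
orientation: [3.103, 0.49, -0.0]
wrist_force: [-0.6, -0.2, 0.7]
grip_width: 50.0
gripper_force: 0.0
```

```bash
python3 rel.py 498 -446.5 143 -73
```

```text
at 34.4667 [ 500.8 -443.2  207. ] dp [-0.0037  0.0023  0.064 ] twist [0. 0. 1.] W 50.0
```

>>> play_rows(twist=[[0,0,1],[0,0,1],[0,0,1],[0,0,1],[0,0,1],[0,0,1],[0,0,1],[0,0,1],[0,0,1],[0,0,1]], dp=[[-0.003,0.002,0.02],[-0.003,0.002,0.04],[-0.003,0.002,0.06],[-0.003,0.002,0.063],[-0.003,0.002,0.063],[-0.003,0.002,0.063],[-0.003,0.002,0.063],[-0.003,0.002,0.063],[-0.003,0.002,0.063],[-0.003,0.002,0.063]], gripper=[0.05,0.05,0.05,0.05,0.005,0.005,0.005,0.005,0.005,0.005])

```text
time: 35.3
eef_pos: [498.6, -448.2, 144.9]
orientation: [3.105, 0.456, 0.002]
wrist_force: [-0.0, -1.2, -1.0]
grip_width: 17.9
gripper_force: 0.0
```

>>> play_rows(twist=[[0,0,0],[0,0,0],[0,0,0],[0,0,0],[0,0,0],[0,0,0],[0,0,0],[0,0,0],[0,0,0],[0,0,0]], dp=[[0,0,0],[0,0,0],[0,-0.015,0],[0,-0.04,0],[0,-0.065,0],[0,-0.09,0],[0,-0.115,0],[0,-0.14,0],[0,-0.153,0],[0,-0.159,0]], gripper=[0.005,0.005,0.005,0.005,0.005,0.005,0.005,0.005,0.005,0.005])

```text
time: 36.13
eef_pos: [451.7, -295.0, 144.6]
orientation: [3.104, 0.459, -0.001]
wrist_force: [-3.9, -3.5, 3.1]
grip_width: 13.9
gripper_force: 25.0
```

>>> play_rows(twist=[[0,0,0],[0,0,0],[0,0,0],[0,0,0]], dp=[[0,0,0],[0,0,0],[0,0,0],[0,0,0]], gripper=[0.005,0.005,0.005,0.005])

```text
time: 36.47
eef_pos: [452.0, -295.9, 144.6]
orientation: [3.107, 0.457, -0.002]
wrist_force: [-2.5, 0.8, 8.9]
grip_width: 13.6
gripper_force: 25.0
```

>>> play_rows(twist=[[0,0,0],[0,0,0],[0,0,0],[0,0,0],[0,0,0],[0,0,0],[0,0,0],[0,0,0],[0,0,0],[0,0,0]], dp=[[0,-0.002,0],[0,-0.002,0],[0,0,0],[0,0,0],[0,0,0],[0,0,-0.03],[0,0,-0.06],[0,0,-0.1],[0,0,-0.14],[0,0,-0.16]], gripper=[0.005,0.005,0.05,0.05,0.05,0.05,0.05,0.05,0.05,0.05])

```text
time: 37.3
eef_pos: [454.4, -296.7, 308.4]
orientation: [3.101, 0.455, 0.009]
wrist_force: [0.4, -0.5, 0.7]
grip_width: 49.1
gripper_force: 0.0
```

```bash
python3 - <<'E'
from m import *
c=read_camera("scene"); w=world(c); save(c,"scene18.png")
k=(c["img"].max(-1)<70)&(w[...,2]>145)&(w[...,2]<185)&(w[...,1]<-240)&(w[...,1]>-400)&(w[...,0]<550)&(w[...,0]>350)
print("gh",k.sum(),cv2.minAreaRect(w[k][:,:2].astype(np.float32)) if k.any() else 0)
for b in blobs(c,(0,150,90),(6,255,255),(2,40)): print("red",*b)
c=read_camera("side"); w=world(c); save(c,"side18.png"); hsv=cv2.cvtColor(c["img"],cv2.COLOR_RGB2HSV)
inb=(w[...,0]>350)&(w[...,0]<800)&(w[...,1]<330)&(w[...,1]>0)
y=(cv2.inRange(hsv,(22,180,60),(35,255,255))>0)&inb
r=y&(w[...,2]>38)&(w[...,2]<60); print("rim",r.sum(),cv2.minAreaRect(w[r][:,:2].astype(np.float32)),np.percentile(w[y][:,2],[1,99]))
for b in blobs(c,(12,40,120),(30,170,255),(4,60),20): 
  if b[2][0]>380 and b[2][1]<330: print(*b)
E
```

```text
gh 181 ((450.65875244140625, -293.18316650390625), (62.73490905761719, 16.657550811767578), 15.504194259643555)
red 217 [317. 265.] [ 363. -117.] [29. 92.] 97.2 [ 7.7 15.2]
rim 320 ((512.4931030273438, 155.39022827148438), (157.47145080566406, 173.2432861328125), 20.014957427978516) [ 0.21620473 45.75801205]
37 [264. 243.] [549.  80.] [112.  10.] -159.6 [43.1 47.1]
```

Guard is shut, the tray is upright on its mat, the scraper hasn't moved, and no brass remains on the bench. Handing in.

```bash
python3 -c "
from rig import arm
print(arm.job_done())"
```

```text
the job is handed in; nothing more can be done
None
```

The job is handed in, though the judge returned no verdict: all three couplers present are in the hopper, the empty tray is upright on its mat, the guard is shut, and the scraper is where it was.

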